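# Find the mill jar whose grinding ball is loose and hold it out

### The arm

A 6-joint arm with a two-finger parallel gripper is mounted at the origin on a cart in front of the work surface, level with it; the furniture and walls round the work are solid. World frame = base frame: x ahead of the robot, y to its left, z up, the work surface at z = 0. Lengths are in m, angles in rad, forces in N, time in s.
With the tool pointing down it reaches from about 0.35 to 0.725 m from the base axis. Payload 6 kg.
Tool frame: the origin (TCP) lies midway between the tips of the shut fingers; the grasp point (between the pads) lies 19 mm behind it; z points along the fingers, y is the line along which they close (so a half turn about z gives the same grasp; the last joint's range is limited). The gripper opens to 85 mm and grips with 20 to 120 N. Pads are 22 mm wide; open, the fingers measure 114 mm over their backs; the gripper's body (76 mm by 85 mm) begins 54 mm behind the grasp point. The pads swing forward as they close: fully open they stand 13 mm farther back than shut.
Start: joints at [1.67, 0.04, 0.085, 0, -1.615, -0.334], TCP at [0.14, 0.584, 0.195] pointing down, gripper open.
Joint ranges: [-2.56, 2.56], [-1.29, 2.01], [-1.08, 1.49], [-3.29, 1.98], [-2.81, -0.18], [-2.99, 2.99]. Speed limits (rad/s): [2.57, 2.57, 3.01, 3.14, 3.14, 3.14].

### API

Orientations are given as a rotation vector (axis times angle).
In Python, from cell import ctrl gives the robot as it stands. The module is installed in compiled form; this text tells all that it offers.
- The arm moves only by the tool play_rows, never from a script. Its argument "deltas" is a list of rows, each an object of numbers: "dx", "dy", "dz": the shift along the tool's x, y, z in cm; "wx", "wy", "wz": the turn, a rotation vector about the tool's x, y, z in rad. A call has 1 to 8 rows; each row is the pose to reach, as a shift and turn from the pose commanded when the call began, along the tool's axes at that moment; what a row does not reach only later rows make up. A row lasts 1/8 s, in which the tool goes at most 62.5 mm and 10.7 degrees, less where a joint would pass 70% of its speed; a pose out of reach is approached as far as the arm can. A call with a gripper value outside its range is refused whole. "fingers" is the opening, from -1 (shut) to 1 (fully open), set as the call begins (left out, the last holds). The fingers move at their own pace and stop on an object; "force" is the grip in N (left out, the last holds). Time passes only in rows, so rows that repeat a pose let the fingers close. It gives the time, the measured TCP pose, the force, the opening and the grip force at its end, in the units of the state.
- ctrl.read_state(): the state, without advancing time (a new reading comes with each control period).
- ctrl.get_image(name): name is "side" or "top"; returns (picture, depth): 420x560x3 uint8, red, green, blue; 420x560 float32, m along the optical axis (not along the pixel's ray), 0 where there is no reading.
- ctrl.get_calibration(name): a dict with "mtx" (3x3 intrinsics, pixels), "k1" (the pictures are not rectified: a ray, as slopes to the right and down, at radius r is drawn at 1 + k1 r^2 times it, then the intrinsics apply), "R" (3x3) and "t" (3): a world point X has camera coordinates R X + t. Camera axes: x right, y down, z forward; pixel columns grow to the right and rows downward; lengths in m; the calibration is good to about 2 mm. A picture is of the moment at which its call begins. get_calibration takes no time and is no camera call.
- ctrl.job_done(): hands the job in; it is judged then, once.
The state is a dict: "time": time; "joint_pos": joint angles; "joint_velocities": joint speeds; "joint_efforts": joint torques, N m; "tool_pos": TCP position; "eef_rot": TCP orientation; "ft_force": force on the tool from outside, world axes, zero at the start; "torque": the same for the moment, N m; "opening": finger opening in m; "finger_force": force on a finger pad.
Only numpy, scipy, OpenCV 4.12 (cv2) and the standard library are available. Lean on these libraries where they do the work, as an engineer would, in place of code of your own. Each camera call takes 0.05 s, during which the arm holds its last target. There are 200 camera calls.

### The job

Three sealed mill jars lie in the blue rack; in two of them the grinding ball is clamped in a snug insert, but in one the ball was left loose. Lift the jars out one at a time and shake them lengthwise till you find the one that rattles, laying each silent jar back properly in a seat of the rack without dropping it, and leave everything else on the bench alone. Finish holding the rattling jar - which must itself have been lifted and shaken - still and level in the gripper, out forward above the far edge of the rack, about 20 cm above the bench and short of the columns that hang behind; do not put it down.

Things in the scene. Friction and masses are not known exactly. Their poses are not given: they have to be found in the camera images.
- jar_1: sealed mill jar, 1 of 3 alike: level eight-sided alloy tube 46 mm across flats, 100 mm long; black seal ring and fluted round steel lid (22 mm long) at its +x end. Origin mid-tube on the axis, x along the axis to the lid, z up. Its left and right flats (normal to y) are free for fingers over the middle 60 mm. 0.4 to 0.6 kg with contents; weight does not tell them apart
- jar_2: a mill jar outwardly the same as jar_1, same axes. Inside each jar is a cavity 86 mm long: in one jar a loose 30 mm ball of 0.2 kg that runs 56 mm end to end along x and knocks on the end walls, in the other two a snug insert of the same weight that cannot run (about 1 mm play). Which jar has the ball is different every time
- jar_3: a mill jar outwardly the same as jar_1, same axes; contents as told at jar_2
- rack: blue jar rack fixed to the bench, 118 (x) by 320 (y) mm, three seats 100 mm apart along y. A seat is two 10 mm saddles at x = +-36 mm with 45-degree cheeks up to 41 mm high that centre a jar sideways; end fences 30 mm high stand 2.5 mm off the jar's ends. Between the saddles it is free down to the 8 mm base. Origin on the bench mid-rack; x to its far side (turned up to 0.35 rad), y left
- seat_1 (a point): where the middle of a jar lies when seated in the right-hand seat, 45 mm above the bench; axes as the rack's
- seat_2 (a point): where the middle of a jar lies when seated in the middle seat, 45 mm above the bench; axes as the rack's. Glass columns hang over the back of the bench, 0.70 m ahead of the robot, from 0.18 m up: keep wrist and tool short of them
- seat_3 (a point): where the middle of a jar lies when seated in the left-hand seat, 45 mm above the bench; axes as the rack's
- tube_blue: bystander: white conical tube with blue cap, 35 x 114 x 35 mm, lying on the bench; origin under its middle
- tip_box: bystander: blue pipette-tip box with clear lid, 74 x 119 x 61 mm; origin under its middle
- marker_red: bystander: red marker pen, 128 mm long, 14 mm thick, lying; origin under its middle
- vial_amber: bystander: amber vial with black cap, 22 mm across, 51 mm tall; origin under its middle
- weigh_boat: bystander: white weighing boat, 64 x 64 x 17 mm; origin under its middle
- flask_small: bystander: clear conical flask, 67 mm across, 112 mm tall; origin under its middle
- beaker: bystander: clear glass beaker, 68 mm across, 85 mm tall; origin under its middle

How it is judged:
By the outcome, as a careful person would: the job done as asked, in the order asked, and still so for the second after the job is handed in, while the arm keeps its last pose, push and grip.
It also fails if it takes over 67 s, if anything falls off the work surface, if the arm or the gripper's body presses on something with over 40 N, if the wrist force passes 120 N, or if a joint passes its speed limit or range.

## Working session

There is one attempt and no reset: what is moved stays moved. The work goes in short steps, Python scripts to look and compute and a tool call to move; the robot and the scene stay as the last step left them, time stands still between calls to the robot, and variables do not carry over. Pictures are saved under pics/ and viewed, at most 10 in all, crops included, and the job is handed in when it is done.

Besides the shell and the picture viewer there is one more tool, called after "Call:" as name(argument=value, ...), one argument or row to a line, values as JSON. play_rows: Moves the arm, as the interface text tells. Its arguments: {"type":"object","properties":{"deltas":{"type":"array"},"fingers":{"type":"number"},"force":{"type":"number"}},"required":["deltas"]}

```bash
mkdir -p pics; python3 - <<'E'
from cell import ctrl
import cv2
for n in("top","side"):
    p,d=ctrl.get_image(n); cv2.imwrite(f"pics/{n}0.png",p[:,:,::-1])
    c=ctrl.get_calibration(n); print(n,c)
s=ctrl.read_state();print(s)
E
```

```text
top {'mtx': array([[405.3452591 ,   0.        , 278.6475442 ],
       [  0.        , 405.3452591 , 209.53939305],
       [  0.        ,   0.        ,   1.        ]]), 'k1': -0.07836674842572422, 'R': array([[ 6.25473349e-02, -9.98041969e-01,  2.44615148e-04],
       [-9.78216549e-01, -6.13534806e-02, -1.98313223e-01],
       [ 1.97939927e-01,  1.21646770e-02, -9.80138667e-01]]), 't': array([0.07512236, 0.53954845, 0.92541217])}
side {'mtx': array([[491.29854422,   0.        , 283.38647939],
       [  0.        , 491.29854422, 209.3637633 ],
       [  0.        ,   0.        ,   1.        ]]), 'k1': -0.06617533909106556, 'R': array([[-0.96411463, -0.26434101, -0.02463346],
       [-0.0998242 ,  0.44692545, -0.88898413],
       [ 0.24600428, -0.85462359, -0.45727499]]), 't': array([0.56018925, 0.07635181, 1.2109534 ])}
{'time': 0.1, 'joint_pos': array([ 1.66970502e+00,  4.07428584e-02,  8.39077236e-02, -3.95832027e-04,
       -1.61547934e+00, -3.33678217e-01]), 'joint_velocities': array([-0.0001651 , -0.00282388,  0.00274503,  0.00214186,  0.00038167,
        0.0007189 ]), 'joint_efforts': array([-4.96858833e-03, -3.69347441e+01,  3.48282051e+01,  6.95171714e+00,
       -4.63896562e-03, -1.13793442e-05]), 'tool_pos': array([0.13943883, 0.5832164 , 0.19408461]), 'eef_rot': array([ 3.11841955e+00, -3.67718090e-01, -9.48676593e-05]), 'ft_force': array([ 0.05066992, -0.23786757, -0.53253821]), 'torque': array([-0.03236189,  0.00037622,  0.00638321]), 'finger_force': 0.0, 'opening': 0.08529166259139925}
```

View pics/top0.png

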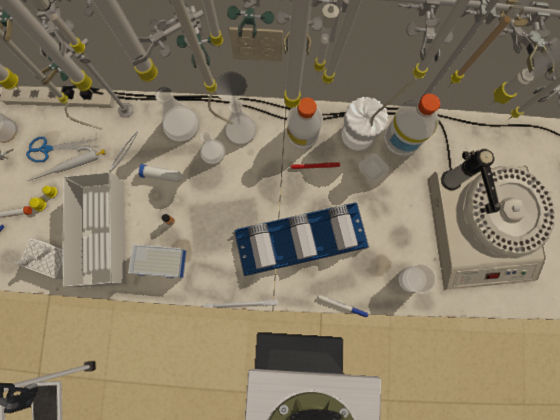

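View pics/side0.png

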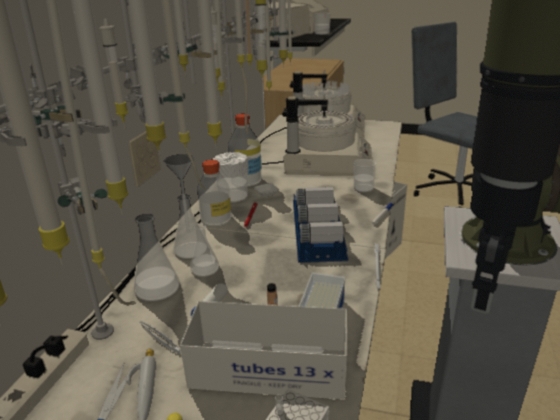

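The top view shows the blue rack centred near (302,239), turned slightly. Its jars are at about (261,247), (302,238) and (344,228), lids to the far side, and the surroundings are clear. The side view agrees.

```bash
cat > h.py <<'E'
from cell import ctrl
import numpy as np, cv2
def cloud(n):
    p,d=ctrl.get_image(n); c=ctrl.get_calibration(n); K=c["mtx"]
    v,u=np.mgrid[:420,:560]
    pts=np.stack([u,v],-1).reshape(-1,1,2).astype(float)
    r=cv2.undistortPoints(pts,K,np.array([c["k1"],0,0,0,0.])).reshape(-1,2)
    X=np.c_[r,np.ones(len(r))]*d.reshape(-1,1)
    W=(X-c["t"])@c["R"]
    W[d.reshape(-1)==0]=np.nan
    return p,W.reshape(420,560,3)
E
python3 - <<'E'
from h import *
p,W=cloud("top")
hsv=cv2.cvtColor(p,cv2.COLOR_RGB2HSV)
blue=cv2.inRange(hsv,(100,120,30),(125,255,255))
roi=np.zeros_like(blue); roi[190:285,225:380]=1
z=W[:,:,2]
b=(blue>0)&(roi>0)&(z<.012)
print("bench z",np.nanmedian(z[260:290,300:330]))
m=(roi>0)&(z>.058)&(z<.08)
n,lab,st,ce=cv2.connectedComponentsWithStats(m.astype(np.uint8))
for i in range(1,n):
    if st[i,4]<100: continue
    P=W[lab==i]; r=cv2.minAreaRect(P[:,:2].astype(np.float32)*1000)
    print(st[i],"rect",r,"mean",P.mean(0),"z",np.percentile(P[:,2],[10,50,90]))
B=W[(roi>0)&(blue>0)&(z>0)&(z<.05)]
print("rack",cv2.minAreaRect(B[:,:2].astype(np.float32)*1000),np.percentile(B[:,2],[5,50,95]))
p2=cv2.resize(p[195:285,225:380],None,fx=5,fy=5,interpolation=cv2.INTER_CUBIC); cv2.imwrite("pics/c1.png",p2[:,:,::-1])
# obstacle heights in work area
for nm,(u,v) in dict(flask=(212,150),vial=(168,218),red=(315,165),box=(158,262),beaker=(413,280)).items(): print(nm,W[v,u])
E
```

```text
bench z 0.0010361978737552032
[330 205  27  44 711] rect ((501.9836120605469, -46.677589416503906), (100.82598876953125, 45.31951141357422), 16.044681549072266) mean [ 0.49982779 -0.04583226  0.06616323] z [0.06019029 0.0671054  0.07044642]
[290 214  27  45 719] rect ((473.4853210449219, 49.157440185546875), (100.33887481689453, 45.134185791015625), 16.048282623291016) mean [0.47170139 0.04911569 0.06608802] z [0.05996387 0.06690099 0.07051201]
[249 223  26  45 730] rect ((445.1551818847656, 144.98883056640625), (100.21604919433594, 44.91754913330078), 16.497350692749023) mean [0.44380993 0.1446456  0.06604936] z [0.0602009  0.06699363 0.07037925]
rack ((472.3398132324219, 48.840919494628906), (113.00252532958984, 315.12579345703125), 16.298524856567383) [0.00666717 0.01030559 0.03227483]
flask [0.67161759 0.28267561 0.0635309 ]
vial [0.49703243 0.37622829 0.04876452]
red [0.66411122 0.02314004 0.01576738]
box [0.38862403 0.38410954 0.06238226]
beaker [ 0.38503286 -0.22342925  0.03848095]
```

View pics/c1.png

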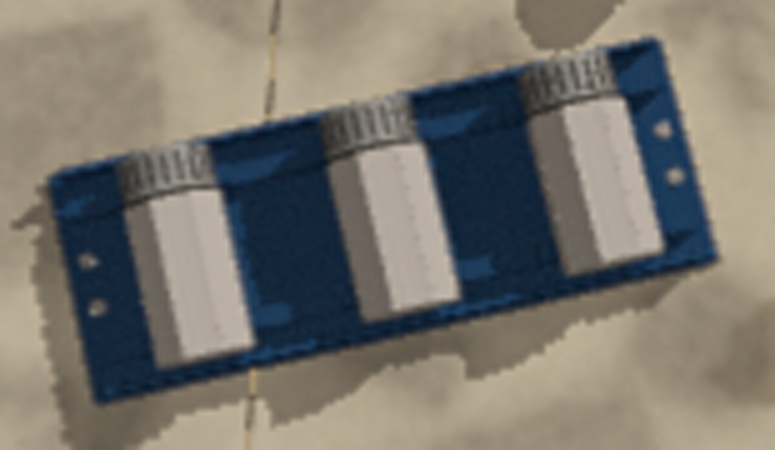

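```bash
cat >> h.py <<'E'
from scipy.spatial.transform import Rotation as Ro
YAW=0.285
ORG=np.array([.4735,.0492,0]); RX=np.array([np.cos(YAW),np.sin(YAW),0]); RY=np.array([-RX[1],RX[0],0])
def seat(i): return ORG+(i-2)*.1*RY
def goal(p,s=None):
    s=s or ctrl.read_state()
    R0=Ro.from_rotvec(s["eef_rot"]); Rt=Ro.from_euler("z",YAW)*Ro.from_euler("x",np.pi)
    print("d cm",np.round(R0.inv().apply(np.array(p)-s["tool_pos"])*100,2),"w",np.round((R0.inv()*Rt).as_rotvec(),3))
E
python3 - <<'E'
from h import *
p=seat(3); p[2]=.15; print(p); goal(p)
E
```

```text
[0.44538425 0.14516617 0.15      ]
d cm [39.94 35.48  4.47] w [ 0.001  0.    -0.52 ]
```

Call:
play_rows(
  deltas=[
    {"dx": 13,"dy": 12,"dz": 0,"wz": -0.17},
    {"dx": 26,"dy": 24,"dz": 0,"wz": -0.35},
    {"dx": 39.9,"dy": 35.5,"dz": 2,"wz": -0.52},
    {"dx": 39.9,"dy": 35.5,"dz": 4.5,"wz": -0.52},
    {"dx": 39.9,"dy": 35.5,"dz": 4.5,"wz": -0.52},
    {"dx": 39.9,"dy": 35.5,"dz": 4.5,"wz": -0.52},
    {"dx": 39.9,"dy": 35.5,"dz": 4.5,"wz": -0.52},
    {"dx": 39.9,"dy": 35.5,"dz": 4.5,"wz": -0.52},
  ],
  fingers=1,
  force=70,
)

```text
invalid input at $.deltas[0]: expected keys dx, dy, dz, wx, wy, wz
```

All six keys are needed.

Call:
play_rows(
  deltas=[
    {"dx": 13,"dy": 12,"dz": 0,"wx": 0,"wy": 0,"wz": -0.17},
    {"dx": 26,"dy": 24,"dz": 0,"wx": 0,"wy": 0,"wz": -0.35},
    {"dx": 39.9,"dy": 35.5,"dz": 2,"wx": 0,"wy": 0,"wz": -0.52},
    {"dx": 39.9,"dy": 35.5,"dz": 4.5,"wx": 0,"wy": 0,"wz": -0.52},
    {"dx": 39.9,"dy": 35.5,"dz": 4.5,"wx": 0,"wy": 0,"wz": -0.52},
    {"dx": 39.9,"dy": 35.5,"dz": 4.5,"wx": 0,"wy": 0,"wz": -0.52},
    {"dx": 39.9,"dy": 35.5,"dz": 4.5,"wx": 0,"wy": 0,"wz": -0.52},
    {"dx": 39.9,"dy": 35.5,"dz": 4.5,"wx": 0,"wy": 0,"wz": -0.52},
  ],
  fingers=1,
  force=70,
)

```text
time: 1.15
tool_pos: [0.4247, 0.1734, 0.1543]
eef_rot: [-3.109, -0.447, -0.001]
ft_force: [0.5, 1.1, -0.5]
opening: 0.0852
finger_force: 0.0
```

```bash
python3 - <<'E'
from h import *
p=seat(3); p[2]=.15; goal(p); s=ctrl.read_state(); print(s["time"],s["tool_pos"],s["joint_pos"],s["torque"],s["joint_velocities"])
E
```

```text
d cm [1.19 3.3  0.43] w [-0.    -0.001  0.001]
1.15 [0.4247013  0.17343299 0.15428027] [ 8.30265807e-01 -3.49883216e-01 -3.35687937e-01 -9.16508487e-05
 -1.58424426e+00  1.02618032e+00] [ 0.09361105 -0.11997872  0.01786982] [-1.16602722e+00  2.40762616e-01  6.51314009e-02 -2.34138608e-04
  1.67968622e-01  1.15521424e+00]
```

Call:
play_rows(
  deltas=[
    {"dx": 0.9,"dy": 2.8,"dz": 0.3,"wx": 0,"wy": 0,"wz": 0},
    {"dx": 0.9,"dy": 2.8,"dz": 0.3,"wx": 0,"wy": 0,"wz": 0},
    {"dx": 0.9,"dy": 2.8,"dz": 0.3,"wx": 0,"wy": 0,"wz": 0},
  ],
)

```text
time: 1.52
tool_pos: [0.4403, 0.1511, 0.1513]
eef_rot: [-3.11, -0.446, 0.0]
ft_force: [0.2, 0.9, 0.6]
opening: 0.0852
finger_force: 0.0
```

```bash
python3 - <<'E'
from h import *
p=seat(3); p[2]=.022; goal(p); s=ctrl.read_state(); print(s["time"],s["tool_pos"],s["torque"],s["joint_velocities"])
E
```

```text
d cm [ 0.32  0.71 12.93] w [-0.  0.  0.]
1.525 [0.4403435  0.15109208 0.15134909] [ 0.03470999  0.01764434 -0.00638194] [ 0.01969611 -0.00462198  0.00304263  0.00011276 -0.00043437  0.00024288]
```

Call:
play_rows(
  deltas=[
    {"dx": 0.3,"dy": 0.7,"dz": 0,"wx": 0,"wy": 0,"wz": 0},
    {"dx": 0.3,"dy": 0.7,"dz": 4,"wx": 0,"wy": 0,"wz": 0},
    {"dx": 0.3,"dy": 0.7,"dz": 8,"wx": 0,"wy": 0,"wz": 0},
    {"dx": 0.3,"dy": 0.7,"dz": 11,"wx": 0,"wy": 0,"wz": 0},
    {"dx": 0.3,"dy": 0.7,"dz": 12.8,"wx": 0,"wy": 0,"wz": 0},
    {"dx": 0.3,"dy": 0.7,"dz": 12.8,"wx": 0,"wy": 0,"wz": 0},
    {"dx": 0.3,"dy": 0.7,"dz": 12.8,"wx": 0,"wy": 0,"wz": 0},
  ],
)

```text
time: 2.4
tool_pos: [0.4462, 0.1455, 0.025]
eef_rot: [-3.109, -0.447, -0.003]
ft_force: [-0.7, 0.3, 0.2]
opening: 0.0854
finger_force: 0.0
```

```bash
python3 - <<'E'
from h import *
p=seat(3); p[2]=.022; goal(p)
for n in ("top","side"):
    im=ctrl.get_image(n)[0]
    im=im[190:290,220:390] if n=="top" else im[160:290,260:420]
    cv2.imwrite(f"pics/g_{n}.png",cv2.resize(im,None,fx=4,fy=4,interpolation=cv2.INTER_CUBIC)[:,:,::-1])
E
```

```text
d cm [-0.09  0.01  0.3 ] w [-0.    -0.002  0.001]
```

View pics/g_side.png

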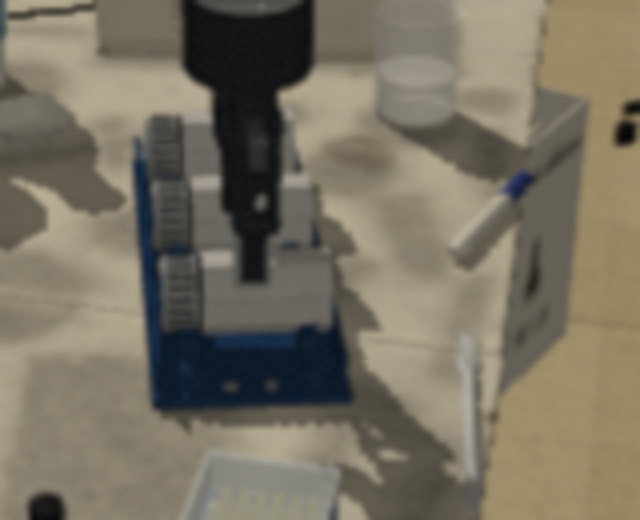

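The crop shows the near finger at (253,260), mid-length of the left jar (165 to 333) and outside its flat. I'll close the gripper and lift.

Call:
play_rows(
  deltas=[
    {"dx": 0,"dy": 0,"dz": 0.2,"wx": 0,"wy": 0,"wz": 0},
    {"dx": 0,"dy": 0,"dz": 0.2,"wx": 0,"wy": 0,"wz": 0},
    {"dx": 0,"dy": 0,"dz": 0.2,"wx": 0,"wy": 0,"wz": 0},
    {"dx": 0,"dy": 0,"dz": 0.2,"wx": 0,"wy": 0,"wz": 0},
    {"dx": 0,"dy": 0,"dz": 0.2,"wx": 0,"wy": 0,"wz": 0},
    {"dx": 0,"dy": 0,"dz": 0.2,"wx": 0,"wy": 0,"wz": 0},
  ],
  fingers=-1,
  force=70,
)

```text
time: 3.25
tool_pos: [0.4507, 0.1476, 0.0311]
eef_rot: [-3.106, -0.449, -0.023]
ft_force: [-9.2, 1.8, 36.2]
opening: 0.0134
finger_force: 96.7
```

```bash
python3 - <<'E'
from h import *
s=ctrl.read_state(); print(s["time"],s["tool_pos"],s["eef_rot"],s["ft_force"],s["torque"],s["opening"],s["finger_force"])
E
```

```text
3.25 [0.4507483  0.14760361 0.03109977] [-3.1057296  -0.44932689 -0.02307086] [-9.16925399  1.81957432 36.23875327] [0.63721383 3.11144923 0.03713091] 0.013416275427056111 96.70881448779255
```

```bash
python3 - <<'E'
from h import *
a=ctrl.get_image("top")[0][190:290,220:390]; b=ctrl.get_image("side")[0][170:280,270:420]
a=cv2.resize(a,(680,400))[:300,:]; b=cv2.resize(b,(600,440),interpolation=cv2.INTER_CUBIC)
cv2.imwrite("pics/x2.png",b[:,:,::-1])
p,W=cloud("top"); print(W[247,250:275:3])
s=ctrl.read_state(); print(s["tool_pos"],s["ft_force"],s["opening"],s["finger_force"])
E
```

```text
[[0.39778853 0.1401313  0.45311149]
 [0.3984716  0.13625693 0.44907426]
 [0.39946607 0.13250826 0.44207781]
 [0.40080893 0.12883669 0.43180811]
 [0.40263633 0.12522902 0.41701295]
 [0.40465778 0.1214716  0.40050541]
 [0.40756907 0.11774075 0.37574304]
 [0.4082881  0.11311573 0.37178633]
 [0.41915305 0.11013699 0.27296628]]
[0.45074571 0.14762291 0.03110506] [-8.7799193   0.73697807 36.38951932] 0.013081603239045668 96.68370234780014
```

View pics/x2.png

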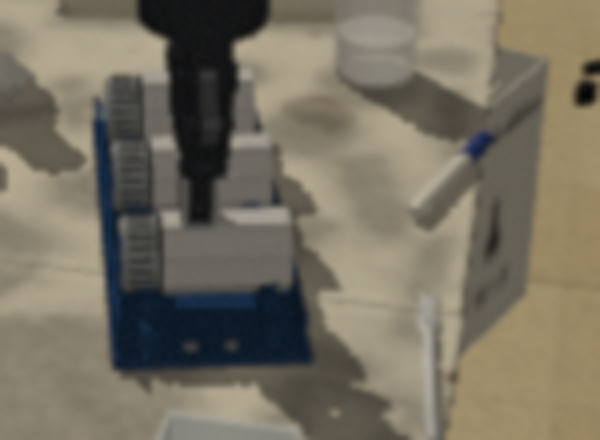

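```bash
cat >> h.py <<'E'
def proj(n,P):
    c=ctrl.get_calibration(n)
    return cv2.projectPoints(np.array(P,float).reshape(-1,1,3),cv2.Rodrigues(c["R"])[0],c["t"],c["mtx"],np.array([c["k1"],0,0,0,0.]))[0].reshape(-1,2)
E
python3 - <<'E'
from h import *
t=np.array([.4462,.1455,.025]); 
f=lambda q:np.round((q-[260,160])*4)
print("TCP",f(proj("side",t)),"near tip",f(proj("side",t+.045*RY)),"far tip",f(proj("side",t-.045*RY)))
s=seat(3)+[0,0,.045]
for y,z in((.023,-.0095),(.023,.0095),(.0095,.023),(-.0095,.023)):
  print(y,z,f(proj("side",[s-.05*RX+y*RY+[0,0,z],s+.05*RX+y*RY+[0,0,z]])).tolist())
p,W=cloud("side")
print(W[222:245:3,323])
print(W[222:245:3,335])
E
```

```text
TCP [[244. 321.]] near tip [[251. 361.]] far tip [[238. 284.]]
0.023 -0.0095 [[334.0, 323.0], [165.0, 328.0]]
0.023 0.0095 [[335.0, 295.0], [164.0, 300.0]]
0.0095 0.023 [[333.0, 264.0], [163.0, 269.0]]
-0.0095 0.023 [[329.0, 248.0], [162.0, 253.0]]
[[0.43971249 0.15792184 0.08272293]
 [0.43953217 0.1583318  0.07495758]
 [0.43959378 0.15747257 0.06641905]
 [0.43863306 0.16194981 0.06092089]
 [0.43801243 0.16464748 0.05439319]
 [0.43758661 0.1663228  0.04724512]
 [0.43727132 0.16741526 0.03971765]
 [0.44463084 0.12829864 0.00741193]]
[[0.41623176 0.12867297 0.06991905]
 [0.41374336 0.14274087 0.06966608]
 [0.41234203 0.15015114 0.06579037]
 [0.41116306 0.15619983 0.0611952 ]
 [0.41071727 0.15773564 0.05399915]
 [0.410779   0.15613362 0.04490935]
 [0.40986543 0.16053819 0.03936253]
 [0.40865572 0.16677284 0.03495411]]
```

Call:
play_rows(
  deltas=[
    {"dx": 0,"dy": 0,"dz": -1,"wx": 0,"wy": 0,"wz": 0},
    {"dx": 0,"dy": 0,"dz": -3,"wx": 0,"wy": 0,"wz": 0},
    {"dx": 0,"dy": 0,"dz": -6,"wx": 0,"wy": 0,"wz": 0},
    {"dx": 0,"dy": 0,"dz": -6,"wx": 0,"wy": 0,"wz": 0},
    {"dx": 0,"dy": 0,"dz": -6,"wx": 0,"wy": 0,"wz": 0},
  ],
)

```text
time: 4.08
tool_pos: [0.4451, 0.145, 0.0809]
eef_rot: [-3.11, -0.446, 0.001]
ft_force: [0.2, 0.3, -0.5]
opening: -0.0
finger_force: 0.0
```

```bash
python3 - <<'E'
from h import *
s=ctrl.read_state(); t=s["tool_pos"];print(s["time"],t,s["ft_force"],s["torque"],s["opening"],s["finger_force"])
p,W=cloud("side"); q=proj("side",t)[0]; print("proj TCP",q)
cv2.circle(p,tuple(int(round(x)) for x in q),2,(255,0,0),-1)
cv2.imwrite("pics/x3.png",cv2.resize(p[130:280,250:420],None,fx=4,fy=4,interpolation=cv2.INTER_CUBIC)[:,:,::-1])
d=np.linalg.norm(W[:,:,:2]-t[:2],axis=2); m=(d<.04)&(W[:,:,2]>.075)
print("lowest finger z",np.percentile(W[m][:,2],[0,1,5]),W[m][W[m][:,2]<.11].mean(0))
for r in range(int(q[1])-25,int(q[1])+12,3): print(r,np.round(W[r,int(q[0])],3))
p,W=cloud("top"); m=np.zeros((420,560),bool); m[190:285,225:380]=1; z=W[:,:,2]
n,lab,st,ce=cv2.connectedComponentsWithStats((m&(z>.058)&(z<.08)).astype(np.uint8))
for i in range(1,n):
    if st[i,4]>100: print(st[i],cv2.minAreaRect(W[lab==i][:,:2].astype(np.float32)*1000))
E
```

```text
4.075 [0.44511326 0.14495743 0.08090526] [ 0.20081311  0.2649426  -0.49339683] [ 0.03831984  0.06115115 -0.03612636] -8.36463398023308e-06 0.0
proj TCP [321.81438808 219.85838116]
lowest finger z [0.1194255  0.12584995 0.14167442] [nan nan nan]
194 [0.445 0.158 0.155]
197 [0.445 0.156 0.146]
200 [0.445 0.159 0.14 ]
203 [0.444 0.162 0.134]
206 [0.446 0.15  0.12 ]
209 [0.463 0.065 0.067]
212 [0.463 0.065 0.059]
215 [0.463 0.066 0.051]
218 [0.462 0.068 0.044]
221 [0.462 0.067 0.034]
224 [0.446 0.147 0.071]
227 [0.445 0.154 0.067]
230 [0.444 0.161 0.062]
[331 205  25  44 706] ((501.6720886230469, -46.746971130371094), (100.90174102783203, 45.10994338989258), 15.794447898864746)
[290 214  26  45 709] ((473.233642578125, 48.91897201538086), (100.22134399414062, 44.673309326171875), 15.841225624084473)
[254 250  21  18 231] ((412.62310791015625, 135.23126220703125), (32.76453399658203, 45.13508224487305), 16.511240005493164)<stdin>:7: RuntimeWarning: Mean of empty slice.
  ret = um.true_divide(
```

View pics/x3.png

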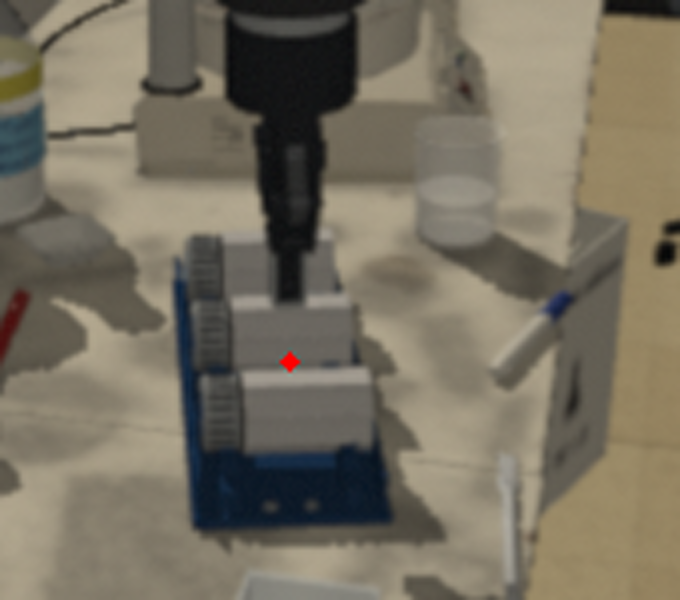

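The shut fingertips are at (289,303) in the crop. The reported TCP projects to the red dot at (289,362), so the real tips sit about 38 mm higher than `tool_pos` says, with no sideways error. The jar hasn't moved. I'll allow for that offset, open the fingers and descend again.

Call:
play_rows(
  deltas=[
    {"dx": 0,"dy": 0,"dz": 0,"wx": 0,"wy": 0,"wz": 0},
    {"dx": 0,"dy": 0,"dz": 0,"wx": 0,"wy": 0,"wz": 0},
    {"dx": 0,"dy": 0,"dz": 0,"wx": 0,"wy": 0,"wz": 0},
    {"dx": 0,"dy": 0,"dz": 0,"wx": 0,"wy": 0,"wz": 0},
    {"dx": 0,"dy": 0,"dz": 2,"wx": 0,"wy": 0,"wz": 0},
    {"dx": 0,"dy": 0,"dz": 4,"wx": 0,"wy": 0,"wz": 0},
    {"dx": 0,"dy": 0,"dz": 5.5,"wx": 0,"wy": 0,"wz": 0},
    {"dx": 0,"dy": 0,"dz": 5.5,"wx": 0,"wy": 0,"wz": 0},
  ],
  fingers=1,
)

```text
time: 5.18
tool_pos: [0.4448, 0.1445, 0.0253]
eef_rot: [3.109, 0.446, -0.003]
ft_force: [0.6, 0.4, 0.6]
opening: 0.0854
finger_force: 0.0
```

```bash
python3 - <<'E'
from h import *
s=ctrl.read_state(); t=s["tool_pos"];print(s["time"],t,s["ft_force"],s["opening"])
im0=cv2.imread("pics/side0.png"); print("start proj",proj("side",[[.1394,.5832,.1941],[.1394,.5832,.2321]]))
g=cv2.cvtColor(im0,cv2.COLOR_BGR2GRAY); print(g[270:325:3,487])
p,W=cloud("side")
print("near finger px expected", proj("side",t+.045*RY+[0,0,.051]), proj("side",t+.045*RY+[0,0,.013]))
d=(W-t); y=d@RY; x=d@RX; m=(abs(x)<.015)&(y>.035)&(y<.07)&(W[:,:,2]>.03)&(W[:,:,2]<.2)
print("near finger zmin",np.percentile(W[m][:,2],[0,2,5]), "y",np.percentile(y[m],[5,50,95]),"x",np.percentile(x[m],[2,50,98]))
E
```

```text
5.175 [0.44475841 0.144497   0.02534754] [0.57043753 0.37030884 0.56921797] 0.0854231528166788
start proj [[479.74907164 320.13428015]
 [484.51955525 297.67274537]]
[15 59 91 26 17 18 18 13 18 18 33 51 68 71 69 59 61 60 60]
near finger px expected [[323.69235497 230.90706078]] [[323.47225405 245.12952667]]
near finger zmin [0.07712875 0.07922063 0.08567721] y [0.03601552 0.05464279 0.06927717] x [-0.0105471   0.00207217  0.01326621]
```

Call:
play_rows(
  deltas=[
    {"dx": 0,"dy": 0,"dz": 1,"wx": 0,"wy": 0,"wz": 0},
    {"dx": 0,"dy": 0,"dz": 2,"wx": 0,"wy": 0,"wz": 0},
    {"dx": 0,"dy": 0,"dz": 3,"wx": 0,"wy": 0,"wz": 0},
    {"dx": 0,"dy": 0,"dz": 3.9,"wx": 0,"wy": 0,"wz": 0},
    {"dx": 0,"dy": 0,"dz": 3.9,"wx": 0,"wy": 0,"wz": 0},
  ],
)

```text
time: 5.85
tool_pos: [0.4449, 0.1446, -0.0136]
eef_rot: [3.109, 0.446, -0.002]
ft_force: [0.0, -1.0, 0.6]
opening: 0.0855
finger_force: 0.0
```

Call:
play_rows(
  deltas=[
    {"dx": 0,"dy": 0,"dz": 0,"wx": 0,"wy": 0,"wz": 0},
    {"dx": 0,"dy": 0,"dz": 0,"wx": 0,"wy": 0,"wz": 0},
    {"dx": 0,"dy": 0,"dz": 0,"wx": 0,"wy": 0,"wz": 0},
    {"dx": 0,"dy": 0,"dz": 0,"wx": 0,"wy": 0,"wz": 0},
  ],
  fingers=-1,
  force=80,
)

```text
time: 6.35
tool_pos: [0.4458, 0.1459, -0.0117]
eef_rot: [-3.108, -0.447, -0.002]
ft_force: [-3.1, 3.8, 5.7]
opening: 0.0452
finger_force: 82.8
```

```bash
python3 - <<'E'
from h import *
s=ctrl.read_state(); print(s["time"],s["tool_pos"],s["ft_force"],s["torque"],s["opening"],s["finger_force"]); goal([*seat(3)[:2],-.012])
E
```

```text
6.35 [ 0.44581282  0.14587036 -0.01173436] [-3.09026343  3.75606858  5.69489393] [1.29923946 1.02912394 0.01272768] 0.0451782420198092 82.79650145675987
d cm [-0.06  0.06  0.03] w [-0.001 -0.002  0.001]
```

Call:
play_rows(
  deltas=[
    {"dx": 0,"dy": 0,"dz": -2,"wx": 0,"wy": 0,"wz": 0},
    {"dx": 0,"dy": 0,"dz": -5,"wx": 0,"wy": 0,"wz": 0},
    {"dx": 0,"dy": 0,"dz": -9,"wx": 0,"wy": 0,"wz": 0},
    {"dx": 0,"dy": 0,"dz": -13,"wx": 0,"wy": 0,"wz": 0},
    {"dx": 0,"dy": 0,"dz": -15,"wx": 0,"wy": 0,"wz": 0},
    {"dx": 0,"dy": 0,"dz": -15,"wx": 0,"wy": 0,"wz": 0},
    {"dx": 0,"dy": 0,"dz": -15,"wx": 0,"wy": 0,"wz": 0},
  ],
)

```text
time: 7.22
tool_pos: [0.4444, 0.1446, 0.1349]
eef_rot: [3.109, 0.446, -0.006]
ft_force: [-0.2, -1.4, -5.2]
opening: 0.0449
finger_force: 82.9
```

```bash
cat > st.py <<'E'
from h import *
import sys
s=ctrl.read_state(); R=Ro.from_rotvec(s["eef_rot"]).inv().apply
print(round(s["time"],2),"p",np.round(s["tool_pos"],4),"F_tool",np.round(R(s["ft_force"]),2),"T_tool",np.round(R(s["torque"]),3),"open",round(s["opening"],4),"v",np.abs(s["joint_velocities"]).max().round(3))
if len(sys.argv)>1: goal([float(a) for a in sys.argv[1:]],s)
E
python3 st.py
```

```text
7.22 p [0.4444 0.1446 0.1349] F_tool [-0.59  1.32  5.17] T_tool [ 0.041  0.017 -0.01 ] open 0.0449 v 0.004
```

Call:
play_rows(
  deltas=[
    {"dx": 4,"dy": 0,"dz": 0,"wx": 0,"wy": 0,"wz": 0},
    {"dx": -3,"dy": 0,"dz": 0,"wx": 0,"wy": 0,"wz": 0},
    {"dx": 3,"dy": 0,"dz": 0,"wx": 0,"wy": 0,"wz": 0},
    {"dx": -3,"dy": 0,"dz": 0,"wx": 0,"wy": 0,"wz": 0},
    {"dx": 3,"dy": 0,"dz": 0,"wx": 0,"wy": 0,"wz": 0},
    {"dx": -3,"dy": 0,"dz": 0,"wx": 0,"wy": 0,"wz": 0},
    {"dx": 3,"dy": 0,"dz": 0,"wx": 0,"wy": 0,"wz": 0},
    {"dx": 0,"dy": 0,"dz": 0,"wx": 0,"wy": 0,"wz": 0},
  ],
)

```text
time: 8.22
tool_pos: [0.444, 0.1439, 0.1251]
eef_rot: [3.098, 0.443, -0.032]
ft_force: [-1.6, 0.5, -5.0]
opening: 0.0445
finger_force: 85.9
```

```bash
python3 st.py
```

```text
8.22 p [0.444  0.1439 0.1251] F_tool [-1.29 -0.94  5.01] T_tool [ 0.167 -0.34  -0.043] open 0.0445 v 0.891
```

Call:
play_rows(
  deltas=[
    {"dx": 0,"dy": 0,"dz": 0,"wx": 0,"wy": 0.17,"wz": 0},
    {"dx": 0,"dy": 0,"dz": 0,"wx": 0,"wy": 0.17,"wz": 0},
    {"dx": 0,"dy": 0,"dz": 0,"wx": 0,"wy": 0.17,"wz": 0},
    {"dx": 0,"dy": 0,"dz": 0,"wx": 0,"wy": 0.17,"wz": 0},
    {"dx": 0,"dy": 0,"dz": 0,"wx": 0,"wy": 0.05,"wz": 0},
    {"dx": 0,"dy": 0,"dz": 0,"wx": 0,"wy": 0.05,"wz": 0},
    {"dx": 0,"dy": 0,"dz": 0,"wx": 0,"wy": 0.05,"wz": 0},
  ],
)

```text
time: 9.1
tool_pos: [0.446, 0.1451, 0.1367]
eef_rot: [-3.103, -0.444, -0.076]
ft_force: [0.9, 0.2, -4.3]
opening: 0.045
finger_force: 86.2
```

```bash
python3 st.py
```

```text
9.1 p [0.446  0.1451 0.1367] F_tool [0.72 0.09 4.3 ] T_tool [ 0.028 -0.268  0.002] open 0.045 v 0.044
```

Call:
play_rows(
  deltas=[
    {"dx": 0,"dy": 0,"dz": 0,"wx": 0,"wy": -0.17,"wz": 0},
    {"dx": 0,"dy": 0,"dz": 0,"wx": 0,"wy": -0.22,"wz": 0},
    {"dx": 0,"dy": 0,"dz": 0,"wx": 0,"wy": -0.22,"wz": 0},
    {"dx": 0,"dy": 0,"dz": 0,"wx": 0,"wy": -0.22,"wz": 0},
    {"dx": 0,"dy": 0,"dz": 0,"wx": 0,"wy": -0.1,"wz": 0},
    {"dx": 0,"dy": 0,"dz": 0,"wx": 0,"wy": -0.1,"wz": 0},
    {"dx": 0,"dy": 0,"dz": 0,"wx": 0,"wy": -0.1,"wz": 0},
  ],
)

```text
time: 9.98
tool_pos: [0.4452, 0.1452, 0.1385]
eef_rot: [3.103, 0.447, -0.075]
ft_force: [0.6, -0.2, -5.1]
opening: 0.045
finger_force: 86.6
```

```bash
python3 st.py
```

```text
9.97 p [0.4452 0.1452 0.1385] F_tool [0.75 0.36 5.04] T_tool [-0.015  0.226  0.012] open 0.045 v 0.035
```

Call:
play_rows(
  deltas=[
    {"dx": 0,"dy": 0,"dz": 0,"wx": 0,"wy": 0.05,"wz": 0},
    {"dx": 0,"dy": 0,"dz": 0,"wx": 0,"wy": 0.05,"wz": 0},
    {"dx": 0,"dy": 0,"dz": 0,"wx": 0,"wy": 0.05,"wz": 0},
    {"dx": 0,"dy": 0,"dz": 0,"wx": 0,"wy": 0.05,"wz": 0},
  ],
)

```text
time: 10.48
tool_pos: [0.4456, 0.145, 0.1373]
eef_rot: [3.109, 0.446, -0.001]
ft_force: [-0.2, -0.9, -4.7]
opening: 0.0448
finger_force: 86.6
```

```bash
python3 st.py
```

```text
10.47 p [0.4456 0.145  0.1373] F_tool [-0.42  0.78  4.72] T_tool [-0.053  0.005  0.001] open 0.0448 v 0.006
```

Call:
play_rows(
  deltas=[
    {"dx": 0,"dy": 0,"dz": 0,"wx": 0,"wy": 0.12,"wz": 0},
    {"dx": 0,"dy": 0,"dz": 0,"wx": 0,"wy": 0.12,"wz": 0},
    {"dx": 0,"dy": 0,"dz": 0,"wx": 0,"wy": 0.12,"wz": 0},
    {"dx": 0,"dy": 0,"dz": 0,"wx": 0,"wy": 0.12,"wz": 0},
    {"dx": 0,"dy": 0,"dz": 0,"wx": 0,"wy": 0,"wz": 0},
    {"dx": 0,"dy": 0,"dz": 0,"wx": 0,"wy": 0,"wz": 0},
    {"dx": 0,"dy": 0,"dz": 0,"wx": 0,"wy": 0,"wz": 0},
    {"dx": 0,"dy": 0,"dz": 0,"wx": 0,"wy": 0,"wz": 0},
  ],
)

```text
time: 11.48
tool_pos: [0.4455, 0.145, 0.1379]
eef_rot: [-3.109, -0.447, -0.002]
ft_force: [0.5, 0.5, -4.3]
opening: 0.0453
finger_force: 86.6
```

```bash
python3 st.py 0.4458 0.1459 -0.012
```

```text
11.47 p [0.4455 0.145  0.1379] F_tool [ 0.59 -0.32  4.26] T_tool [ 0.005 -0.053 -0.009] open 0.0453 v 0.018
d cm [ 0.04 -0.08 14.99] w [-0.    -0.001  0.   ]
```

```bash
cat > avg.py <<'E'
from h import *
T=[];F=[]
for i in range(8):
    ctrl.get_image("side"); s=ctrl.read_state(); R=Ro.from_rotvec(s["eef_rot"]).inv().apply
    T.append(R(s["torque"])); F.append(R(s["ft_force"]))
print("t",round(s["time"],2),"T",np.mean(T,0).round(4),"sd",np.std(T,0).round(3),"F",np.mean(F,0).round(2),"p",s["tool_pos"].round(4))
E
python3 avg.py
```

```text
t 11.88 T [-0.0118  0.0001  0.0174] sd [0.057 0.072 0.019] F [-0.14 -0.05  4.45] p [0.4453 0.145  0.1376]
```

Call:
play_rows(
  deltas=[
    {"dx": 0,"dy": 0,"dz": 0,"wx": 0,"wy": -0.15,"wz": 0},
    {"dx": 0,"dy": 0,"dz": 0,"wx": 0,"wy": -0.15,"wz": 0},
    {"dx": 0,"dy": 0,"dz": 0,"wx": 0,"wy": -0.15,"wz": 0},
    {"dx": 0,"dy": 0,"dz": 0,"wx": 0,"wy": -0.15,"wz": 0},
    {"dx": 0,"dy": 0,"dz": 0,"wx": 0,"wy": 0,"wz": 0},
    {"dx": 0,"dy": 0,"dz": 0,"wx": 0,"wy": 0,"wz": 0},
    {"dx": 0,"dy": 0,"dz": 0,"wx": 0,"wy": 0,"wz": 0},
  ],
)

```text
time: 12.75
tool_pos: [0.4452, 0.1452, 0.139]
eef_rot: [-3.108, -0.447, -0.004]
ft_force: [0.4, -0.3, -4.7]
opening: 0.0446
finger_force: 86.7
```

```bash
python3 avg.py
```

```text
t 13.15 T [ 0.0048  0.0156 -0.0296] sd [0.08  0.079 0.037] F [-0.11 -0.15  4.05] p [0.4455 0.145  0.1372]
```

Call:
play_rows(
  deltas=[
    {"dx": 4,"dy": 0,"dz": 0,"wx": 0,"wy": 0,"wz": 0},
  ],
)

```text
time: 13.28
tool_pos: [0.4839, 0.1565, 0.1386]
eef_rot: [-3.108, -0.448, -0.003]
ft_force: [0.8, 1.1, -3.2]
opening: 0.0445
finger_force: 86.7
```

Call:
play_rows(
  deltas=[
    {"dx": -6,"dy": 0,"dz": 0,"wx": 0,"wy": 0,"wz": 0},
  ],
)

```text
time: 13.4
tool_pos: [0.4261, 0.1396, 0.1228]
eef_rot: [3.092, 0.44, -0.046]
ft_force: [-3.7, 0.4, -4.8]
opening: 0.0449
finger_force: 86.7
```

Call:
play_rows(
  deltas=[
    {"dx": 6,"dy": 0,"dz": 0,"wx": 0,"wy": 0,"wz": 0},
  ],
)

```text
time: 13.52
tool_pos: [0.4749, 0.15, 0.1404]
eef_rot: [-3.105, -0.45, -0.01]
ft_force: [0.1, 2.3, 1.4]
opening: 0.0446
finger_force: 86.9
```

Call:
play_rows(
  deltas=[
    {"dx": -6,"dy": 0,"dz": 0,"wx": 0,"wy": 0,"wz": 0},
  ],
)

```text
time: 13.65
tool_pos: [0.426, 0.1397, 0.1159]
eef_rot: [3.083, 0.439, -0.065]
ft_force: [-6.0, 0.2, -10.2]
opening: 0.0448
finger_force: 86.6
```

Call:
play_rows(
  deltas=[
    {"dx": 6,"dy": 0,"dz": 0,"wx": 0,"wy": 0,"wz": 0},
  ],
)

```text
time: 13.78
tool_pos: [0.4735, 0.1491, 0.1356]
eef_rot: [3.109, 0.45, -0.003]
ft_force: [1.8, 2.7, 3.1]
opening: 0.0447
finger_force: 86.9
```

Call:
play_rows(
  deltas=[
    {"dx": -6,"dy": 0,"dz": 0,"wx": 0,"wy": 0,"wz": 0},
  ],
)

```text
time: 13.9
tool_pos: [0.4261, 0.1396, 0.1157]
eef_rot: [3.082, 0.439, -0.065]
ft_force: [-6.8, 0.2, -9.8]
opening: 0.0446
finger_force: 87.1
```

Call:
play_rows(
  deltas=[
    {"dx": 6,"dy": 0,"dz": 0,"wx": 0,"wy": 0,"wz": 0},
  ],
)

```text
time: 14.02
tool_pos: [0.4738, 0.1493, 0.1362]
eef_rot: [-3.109, -0.45, 0.001]
ft_force: [0.3, 3.9, 3.7]
opening: 0.0449
finger_force: 87.3
```

Call:
play_rows(
  deltas=[
    {"dx": -4,"dy": 0,"dz": 0,"wx": 0,"wy": 0,"wz": 0},
  ],
)

```text
time: 14.15
tool_pos: [0.4451, 0.1446, 0.1239]
eef_rot: [3.095, 0.442, -0.038]
ft_force: [-2.2, -0.8, -6.1]
opening: 0.0444
finger_force: 87.1
```

Call:
play_rows(
  deltas=[
    {"dx": 0,"dy": 0,"dz": 0,"wx": 0,"wy": 0,"wz": 0},
    {"dx": 0,"dy": 0,"dz": 0,"wx": 0,"wy": 0,"wz": 0},
    {"dx": 0,"dy": 0,"dz": 0,"wx": 0,"wy": 0,"wz": 0},
  ],
)

```text
time: 14.52
tool_pos: [0.4458, 0.1452, 0.1387]
eef_rot: [-3.108, -0.446, -0.004]
ft_force: [-0.6, 0.2, -3.7]
opening: 0.0445
finger_force: 87.2
```

```bash
python3 st.py 0.4458 0.1459 -0.012
```

```text
14.53 p [0.4458 0.1452 0.1387] F_tool [-0.52 -0.4   3.67] T_tool [ 0.098 -0.162 -0.012] open 0.0445 v 0.005
d cm [-0.02 -0.05 15.07] w [-0.001 -0.003  0.   ]
```

Call:
play_rows(
  deltas=[
    {"dx": 0,"dy": 0,"dz": 4,"wx": 0,"wy": 0,"wz": 0},
    {"dx": 0,"dy": 0,"dz": 8,"wx": 0,"wy": 0,"wz": 0},
    {"dx": 0,"dy": 0,"dz": 11,"wx": 0,"wy": 0,"wz": 0},
    {"dx": 0,"dy": 0,"dz": 12.5,"wx": 0,"wy": 0,"wz": 0},
    {"dx": 0,"dy": 0,"dz": 13.5,"wx": 0,"wy": 0,"wz": 0},
    {"dx": 0,"dy": 0,"dz": 14.3,"wx": 0,"wy": 0,"wz": 0},
    {"dx": 0,"dy": 0,"dz": 14.8,"wx": 0,"wy": 0,"wz": 0},
    {"dx": 0,"dy": 0,"dz": 14.9,"wx": 0,"wy": 0,"wz": 0},
  ],
)

```text
time: 15.52
tool_pos: [0.4457, 0.1453, -0.0111]
eef_rot: [-3.109, -0.447, -0.001]
ft_force: [-2.2, 1.5, -1.7]
opening: 0.0446
finger_force: 87.6
```

Call:
play_rows(
  deltas=[
    {"dx": 0,"dy": 0,"dz": 0,"wx": 0,"wy": 0,"wz": 0},
  ],
)

```text
time: 15.65
tool_pos: [0.4457, 0.1453, -0.0111]
eef_rot: [-3.109, -0.447, -0.001]
ft_force: [0.5, 0.6, -4.7]
opening: 0.0452
finger_force: 87.3
```

```bash
python3 st.py 0.4458 0.1459 -0.012; python3 - <<'E'
from h import *
p,W=cloud("side"); s=seat(3)
for k in(-.03,-.02,.03):  # top flat of the jar at seat 3
    q=proj("side",s+k*RX+[0,0,.068])[0].round().astype(int); print(k,W[q[1],q[0]].round(4))
E
```

```text
15.65 p [ 0.4457  0.1453 -0.0111] F_tool [ 0.69 -0.46  4.68] T_tool [ 0.227 -0.008 -0.006] open 0.0452 v 0.007
d cm [ 0.03 -0.06  0.09] w [-0.    -0.001  0.   ]
-0.03 [0.4172 0.1367 0.0687]
-0.02 [0.4265 0.1382 0.0684]
0.03 [0.4746 0.1515 0.0669]
```

Call:
play_rows(
  deltas=[
    {"dx": 0,"dy": 0,"dz": 0.15,"wx": 0,"wy": 0,"wz": 0},
    {"dx": 0,"dy": 0,"dz": 0.2,"wx": 0,"wy": 0,"wz": 0},
  ],
)

```text
time: 15.95
tool_pos: [0.4462, 0.1459, -0.0116]
eef_rot: [-3.109, -0.447, -0.003]
ft_force: [-6.7, 3.1, 7.0]
opening: 0.0447
finger_force: 88.7
```

```bash
python3 st.py
```

```text
15.95 p [ 0.4462  0.1459 -0.0116] F_tool [-5.53 -4.84 -7.02] T_tool [ 1.268 -1.808  0.06 ] open 0.0447 v 0.006
```

Call:
play_rows(
  deltas=[
    {"dx": 0,"dy": 0,"dz": 0,"wx": 0,"wy": 0,"wz": 0},
    {"dx": 0,"dy": 0,"dz": 0,"wx": 0,"wy": 0,"wz": 0},
    {"dx": 0,"dy": 0,"dz": 0,"wx": 0,"wy": 0,"wz": 0},
    {"dx": 0,"dy": 0,"dz": 0,"wx": 0,"wy": 0,"wz": 0},
    {"dx": 0,"dy": 0,"dz": -3,"wx": 0,"wy": 0,"wz": 0},
    {"dx": 0,"dy": 0,"dz": -6,"wx": 0,"wy": 0,"wz": 0},
    {"dx": 0,"dy": 0,"dz": -9,"wx": 0,"wy": 0,"wz": 0},
    {"dx": 0,"dy": 0,"dz": -9,"wx": 0,"wy": 0,"wz": 0},
  ],
  fingers=1,
)

```text
time: 16.95
tool_pos: [0.4468, 0.1457, 0.0792]
eef_rot: [-3.108, -0.446, -0.007]
ft_force: [-1.0, -0.5, -0.5]
opening: 0.0853
finger_force: 0.0
```

Call:
play_rows(
  deltas=[
    {"dx": 0,"dy": 4,"dz": 0,"wx": 0,"wy": 0,"wz": 0},
    {"dx": 0,"dy": 8,"dz": 0,"wx": 0,"wy": 0,"wz": 0},
    {"dx": 0,"dy": 10,"dz": 0,"wx": 0,"wy": 0,"wz": 0},
    {"dx": 0,"dy": 10,"dz": 0,"wx": 0,"wy": 0,"wz": 0},
    {"dx": 0,"dy": 10,"dz": 0,"wx": 0,"wy": 0,"wz": 0},
  ],
)

```text
time: 17.58
tool_pos: [0.4732, 0.0492, 0.0758]
eef_rot: [3.11, 0.446, -0.001]
ft_force: [0.0, -0.2, 0.5]
opening: 0.0855
finger_force: 0.0
```

```bash
python3 st.py 0.4741 0.0496 -0.013; python3 - <<'E'
from h import *
p,W=cloud("top"); m=np.zeros((420,560),bool); m[190:285,225:380]=1; z=W[:,:,2]
n,lab,st,ce=cv2.connectedComponentsWithStats((m&(z>.058)&(z<.08)).astype(np.uint8))
for i in range(1,n):
    if st[i,4]>100: print(st[i],cv2.minAreaRect(W[lab==i][:,:2].astype(np.float32)*1000),np.nanmedian(z[lab==i]))
p,W=cloud("side")
q=seat(3)
for k in(-.03,0,.03):
    u=proj("side",q+k*RX+[0,0,.068])[0].round().astype(int); print(k,W[u[1],u[0]].round(4))
E
```

```text
17.57 p [0.4732 0.0492 0.0758] F_tool [-0.02  0.19 -0.53] T_tool [ 0.028 -0.058  0.033] open 0.0855 v 0.012
d cm [ 0.1  -0.01  8.88] w [-0.     0.001  0.   ]
[335 215  22  34 411] ((488.9891052246094, -50.576637268066406), (73.94490814208984, 45.010231018066406), 16.382253646850586) 0.06751283434562352
[296 242  20  16 249] ((442.0792541503906, 39.18952941894531), (34.4714469909668, 43.43020248413086), 15.60988712310791) 0.0669233830408877
-0.03 [0.4175 0.1351 0.0678]
0 [0.4438 0.1486 0.0692]
0.03 [0.4737 0.1556 0.0693]
```

Call:
play_rows(
  deltas=[
    {"dx": 0.1,"dy": 0,"dz": 3,"wx": 0,"wy": 0,"wz": 0},
    {"dx": 0.1,"dy": 0,"dz": 6,"wx": 0,"wy": 0,"wz": 0},
    {"dx": 0.1,"dy": 0,"dz": 8,"wx": 0,"wy": 0,"wz": 0},
    {"dx": 0.1,"dy": 0,"dz": 8.9,"wx": 0,"wy": 0,"wz": 0},
    {"dx": 0.1,"dy": 0,"dz": 8.9,"wx": 0,"wy": 0,"wz": 0},
    {"dx": 0.1,"dy": 0,"dz": 8.9,"wx": 0,"wy": 0,"wz": 0},
  ],
)

```text
time: 18.42
tool_pos: [0.4752, 0.0497, -0.0115]
eef_rot: [-3.109, -0.447, -0.003]
ft_force: [-0.8, -0.3, 0.4]
opening: 0.0858
finger_force: 0.0
```

Call:
play_rows(
  deltas=[
    {"dx": 0,"dy": 0,"dz": 0,"wx": 0,"wy": 0,"wz": 0},
    {"dx": 0,"dy": 0,"dz": 0,"wx": 0,"wy": 0,"wz": 0},
    {"dx": 0,"dy": 0,"dz": 0,"wx": 0,"wy": 0,"wz": 0},
    {"dx": 0,"dy": 0,"dz": 0,"wx": 0,"wy": 0,"wz": 0},
    {"dx": 0,"dy": 0,"dz": 0,"wx": 0,"wy": 0,"wz": 0},
  ],
  fingers=-1,
  force=80,
)

```text
time: 19.05
tool_pos: [0.4748, 0.0501, -0.0117]
eef_rot: [-3.108, -0.447, -0.002]
ft_force: [-3.7, 4.2, 5.2]
opening: 0.0449
finger_force: 83.2
```

```bash
python3 st.py
```

```text
19.05 p [ 0.4748  0.0501 -0.0117] F_tool [-2.4  -5.06 -5.17] T_tool [ 1.552 -0.682  0.03 ] open 0.0449 v 0.001
```

Gripped at 45 mm. I'll lift and shake with the same pattern for comparison.

Call:
play_rows(
  deltas=[
    {"dx": 0,"dy": 0,"dz": -2,"wx": 0,"wy": 0,"wz": 0},
    {"dx": 0,"dy": 0,"dz": -5,"wx": 0,"wy": 0,"wz": 0},
    {"dx": 0,"dy": 0,"dz": -9,"wx": 0,"wy": 0,"wz": 0},
    {"dx": 0,"dy": 0,"dz": -13,"wx": 0,"wy": 0,"wz": 0},
    {"dx": 0,"dy": 0,"dz": -15,"wx": 0,"wy": 0,"wz": 0},
    {"dx": 0,"dy": 0,"dz": -15,"wx": 0,"wy": 0,"wz": 0},
    {"dx": 0,"dy": 0,"dz": -15,"wx": 0,"wy": 0,"wz": 0},
  ],
)

```text
time: 19.92
tool_pos: [0.4734, 0.0492, 0.1348]
eef_rot: [3.109, 0.446, -0.006]
ft_force: [-0.7, -0.1, -5.0]
opening: 0.0448
finger_force: 83.2
```

Call:
play_rows(
  deltas=[
    {"dx": 4,"dy": 0,"dz": 0,"wx": 0,"wy": 0,"wz": 0},
  ],
)

```text
time: 20.05
tool_pos: [0.5118, 0.0603, 0.1363]
eef_rot: [-3.109, -0.447, 0.002]
ft_force: [-0.7, 0.3, -3.4]
opening: 0.045
finger_force: 83.0
```

Call:
play_rows(
  deltas=[
    {"dx": -6,"dy": 0,"dz": 0,"wx": 0,"wy": 0,"wz": 0},
  ],
)

```text
time: 20.18
tool_pos: [0.4545, 0.0446, 0.121]
eef_rot: [3.099, 0.444, -0.053]
ft_force: [-1.5, 3.0, -6.4]
opening: 0.0446
finger_force: 88.3
```

Call:
play_rows(
  deltas=[
    {"dx": 6,"dy": 0,"dz": 0,"wx": 0,"wy": 0,"wz": 0},
  ],
)

```text
time: 20.3
tool_pos: [0.5012, 0.0546, 0.137]
eef_rot: [-3.109, -0.447, -0.0]
ft_force: [-9.0, 0.3, 3.0]
opening: 0.0449
finger_force: 89.7
```

Call:
play_rows(
  deltas=[
    {"dx": -6,"dy": 0,"dz": 0,"wx": 0,"wy": 0,"wz": 0},
  ],
)

```text
time: 20.42
tool_pos: [0.4545, 0.0448, 0.1141]
eef_rot: [3.093, 0.443, -0.074]
ft_force: [-13.8, -1.9, -8.9]
opening: 0.0446
finger_force: 96.4
```

Call:
play_rows(
  deltas=[
    {"dx": 6,"dy": 0,"dz": 0,"wx": 0,"wy": 0,"wz": 0},
  ],
)

```text
time: 20.55
tool_pos: [0.4997, 0.054, 0.1322]
eef_rot: [3.108, 0.447, -0.014]
ft_force: [-4.3, 0.2, -1.4]
opening: 0.0447
finger_force: 95.6
```

Call:
play_rows(
  deltas=[
    {"dx": -6,"dy": 0,"dz": 0,"wx": 0,"wy": 0,"wz": 0},
  ],
)

```text
time: 20.68
tool_pos: [0.4546, 0.0447, 0.1139]
eef_rot: [3.093, 0.443, -0.074]
ft_force: [-0.1, 3.0, -11.0]
opening: 0.0446
finger_force: 95.0
```

Call:
play_rows(
  deltas=[
    {"dx": 6,"dy": 0,"dz": 0,"wx": 0,"wy": 0,"wz": 0},
  ],
)

```text
time: 20.8
tool_pos: [0.5, 0.0541, 0.1329]
eef_rot: [3.108, 0.447, -0.012]
ft_force: [8.0, 5.2, 1.3]
opening: 0.0445
finger_force: 95.8
```

Call:
play_rows(
  deltas=[
    {"dx": -4,"dy": 0,"dz": 0,"wx": 0,"wy": 0,"wz": 0},
  ],
)

```text
time: 20.92
tool_pos: [0.4733, 0.0495, 0.1218]
eef_rot: [3.1, 0.445, -0.045]
ft_force: [-0.3, 0.9, -5.2]
opening: 0.0448
finger_force: 93.9
```

Call:
play_rows(
  deltas=[
    {"dx": 0,"dy": 0,"dz": 0,"wx": 0,"wy": 0.15,"wz": 0},
    {"dx": 0,"dy": 0,"dz": 0,"wx": 0,"wy": 0.15,"wz": 0},
    {"dx": 0,"dy": 0,"dz": 0,"wx": 0,"wy": 0.15,"wz": 0},
    {"dx": 0,"dy": 0,"dz": 0,"wx": 0,"wy": 0.15,"wz": 0},
    {"dx": 0,"dy": 0,"dz": 0,"wx": 0,"wy": 0,"wz": 0},
    {"dx": 0,"dy": 0,"dz": 0,"wx": 0,"wy": 0,"wz": 0},
    {"dx": 0,"dy": 0,"dz": 0,"wx": 0,"wy": 0,"wz": 0},
  ],
)

```text
time: 21.8
tool_pos: [0.4752, 0.0495, 0.1368]
eef_rot: [3.109, 0.445, -0.001]
ft_force: [-5.1, -3.5, -5.5]
opening: 0.0446
finger_force: 93.8
```

```bash
sed -i 's/range(8)/range(14)/' avg.py; python3 avg.py
```

```text
t 22.5 T [-0.0977  0.0016  0.0255] sd [0.066 0.098 0.035] F [-7.1   0.98  5.14] p [0.4748 0.0495 0.1382]
```

Call:
play_rows(
  deltas=[
    {"dx": 0,"dy": 0,"dz": 0,"wx": 0,"wy": -0.15,"wz": 0},
    {"dx": 0,"dy": 0,"dz": 0,"wx": 0,"wy": -0.15,"wz": 0},
    {"dx": 0,"dy": 0,"dz": 0,"wx": 0,"wy": -0.15,"wz": 0},
    {"dx": 0,"dy": 0,"dz": 0,"wx": 0,"wy": -0.15,"wz": 0},
    {"dx": 0,"dy": 0,"dz": 0,"wx": 0,"wy": 0,"wz": 0},
    {"dx": 0,"dy": 0,"dz": 0,"wx": 0,"wy": 0,"wz": 0},
    {"dx": 0,"dy": 0,"dz": 0,"wx": 0,"wy": 0,"wz": 0},
  ],
)

```text
time: 23.38
tool_pos: [0.4744, 0.0493, 0.1394]
eef_rot: [-3.108, -0.446, -0.009]
ft_force: [-2.7, -1.0, -3.9]
opening: 0.0445
finger_force: 93.9
```

```bash
python3 avg.py
```

```text
t 24.07 T [ 0.1767 -0.4029  0.0013] sd [0.043 0.035 0.033] F [-1.24 -0.64  4.3 ] p [0.4745 0.0493 0.1373]
```

```bash
python3 - <<'E'
from h import *
b=ctrl.get_image("side")[0][90:280,240:450]; a=ctrl.get_image("top")[0][90:290,180:460]
b=cv2.resize(b,None,fx=2,fy=2,interpolation=cv2.INTER_CUBIC); a=cv2.resize(a,(380*280//200,380))[:, :370]
cv2.imwrite("pics/j2.png",np.hstack([b,a])[:,:,::-1])
E
python3 st.py
```

```text
24.18 p [0.4745 0.0493 0.1374] F_tool [ 2.54 -2.35  4.06] T_tool [ 0.268 -0.41  -0.031] open 0.0449 v 0.059
```

View pics/j2.png

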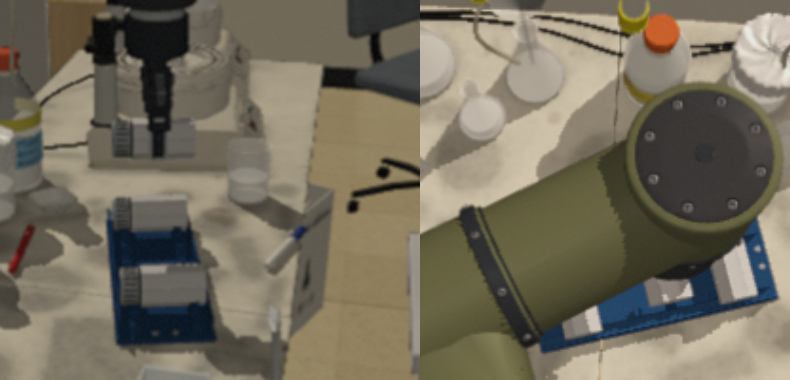

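```bash
python3 - <<'E'
from h import *
for i in range(16):
    ctrl.get_image("side"); s=ctrl.read_state(); R=Ro.from_rotvec(s["eef_rot"]).inv().apply
    print(round(s["time"],2),R(s["ft_force"]).round(1),R(s["torque"]).round(2),s["joint_velocities"].round(3)[:3],round(s["finger_force"],1))
E
```

```text
24.23 [ 2.7 -0.7  4.6] [ 0.29 -0.41 -0.02] [0.003 0.003 0.004] 93.7
24.27 [ 2.8 -1.8  3.7] [ 0.25 -0.41  0.07] [0.002 0.003 0.003] 93.7
24.32 [ 3.2 -1.6  5.3] [ 0.21 -0.39 -0.01] [0.004 0.005 0.003] 93.8
24.38 [ 4.5 -1.4  4.5] [ 0.2  -0.31 -0.01] [0.004 0.004 0.004] 93.7
24.43 [ 4.3 -1.6  4.5] [ 0.17 -0.31  0.02] [0.002 0.003 0.003] 93.7
24.48 [ 5.1 -1.7  5.5] [ 0.28 -0.32  0.06] [0.006 0.002 0.005] 93.6
24.52 [ 4.8 -1.2  5.3] [ 0.2  -0.34 -0.02] [0.003 0.004 0.002] 93.6
24.57 [ 7.2 -1.8  5.3] [ 0.22 -0.32  0.  ] [0.003 0.005 0.002] 93.6
24.62 [ 7.2 -0.6  4.7] [ 0.15 -0.26  0.04] [0.003 0.004 0.003] 93.6
24.68 [ 6.3 -1.4  5.5] [ 0.15 -0.21 -0.01] [0.003 0.007 0.003] 93.6
24.73 [ 7.3 -1.7  4.5] [ 0.2  -0.2  -0.01] [0.001 0.004 0.003] 93.6
24.77 [ 6.6 -1.1  4.8] [ 0.11 -0.2   0.03] [0.002 0.003 0.003] 93.5
24.82 [ 6.9 -0.7  4.5] [ 0.05 -0.13 -0.03] [0.004 0.004 0.004] 93.5
24.88 [ 7.3 -0.8  5.7] [ 0.14 -0.08 -0.02] [0.004 0.002 0.004] 93.5
24.93 [ 7.7 -1.2  5.4] [-0.03 -0.04 -0.01] [0.002 0.005 0.002] 93.5
24.98 [ 7.3 -1.4  5.6] [-0.03 -0.01 -0.06] [0.004 0.002 0.001] 93.4
```

Call:
play_rows(
  deltas=[
    {"dx": 4,"dy": 0,"dz": 0,"wx": 0,"wy": 0,"wz": 0},
  ],
)

```text
time: 25.1
tool_pos: [0.5129, 0.0605, 0.1389]
eef_rot: [-3.109, -0.447, -0.004]
ft_force: [6.7, 3.5, -3.2]
opening: 0.0444
finger_force: 93.8
```

Call:
play_rows(
  deltas=[
    {"dx": -6,"dy": 0,"dz": 0,"wx": 0,"wy": 0,"wz": 0},
  ],
)

```text
time: 25.22
tool_pos: [0.4555, 0.0449, 0.1233]
eef_rot: [3.1, 0.444, -0.047]
ft_force: [-0.8, 2.0, -6.7]
opening: 0.045
finger_force: 93.1
```

Call:
play_rows(
  deltas=[
    {"dx": 6,"dy": 0,"dz": 0,"wx": 0,"wy": 0,"wz": 0},
  ],
)

```text
time: 25.35
tool_pos: [0.5022, 0.0548, 0.1395]
eef_rot: [-3.108, -0.447, -0.006]
ft_force: [9.0, 4.1, 2.8]
opening: 0.0447
finger_force: 94.4
```

Call:
play_rows(
  deltas=[
    {"dx": -6,"dy": 0,"dz": 0,"wx": 0,"wy": 0,"wz": 0},
  ],
)

```text
time: 25.48
tool_pos: [0.4556, 0.0451, 0.1164]
eef_rot: [3.094, 0.444, -0.068]
ft_force: [-2.6, -0.1, -13.2]
opening: 0.0448
finger_force: 95.3
```

Call:
play_rows(
  deltas=[
    {"dx": 6,"dy": 0,"dz": 0,"wx": 0,"wy": 0,"wz": 0},
  ],
)

```text
time: 25.6
tool_pos: [0.5007, 0.0542, 0.1347]
eef_rot: [3.108, 0.447, -0.008]
ft_force: [2.0, 2.1, 3.8]
opening: 0.0444
finger_force: 97.2
```

Call:
play_rows(
  deltas=[
    {"dx": -6,"dy": 0,"dz": 0,"wx": 0,"wy": 0,"wz": 0},
  ],
)

```text
time: 25.72
tool_pos: [0.4556, 0.045, 0.1162]
eef_rot: [3.093, 0.443, -0.068]
ft_force: [-5.8, -2.1, -13.2]
opening: 0.0447
finger_force: 94.6
```

Call:
play_rows(
  deltas=[
    {"dx": 6,"dy": 0,"dz": 0,"wx": 0,"wy": 0,"wz": 0},
  ],
)

```text
time: 25.85
tool_pos: [0.5011, 0.0544, 0.1353]
eef_rot: [3.109, 0.447, -0.006]
ft_force: [8.7, 4.0, 2.5]
opening: 0.0442
finger_force: 94.2
```

Call:
play_rows(
  deltas=[
    {"dx": -4,"dy": 0,"dz": 0,"wx": 0,"wy": 0,"wz": 0},
  ],
)

```text
time: 25.98
tool_pos: [0.4744, 0.0498, 0.1242]
eef_rot: [3.101, 0.445, -0.039]
ft_force: [-8.6, 0.8, -5.8]
opening: 0.0447
finger_force: 94.6
```

```bash
cat > ser.py <<'E'
from h import *
for i in range(20):
    ctrl.get_image("side"); s=ctrl.read_state(); R=Ro.from_rotvec(s["eef_rot"]).inv().apply
    print(round(s["time"],2),R(s["ft_force"]).round(1),R(s["torque"]).round(2),round(s["finger_force"],1))
E
python3 ser.py
```

```text
26.02 [4.  0.  2.5] [ 0.07 -0.81  0.02] 94.0
26.07 [-1.9  1.8  6.5] [-0.51  0.32 -0.03] 93.9
26.12 [-6.   0.6  3. ] [ 0.05 -0.17 -0.  ] 94.2
26.18 [ 5.2 -1.3  2.5] [ 0.48 -0.33  0.04] 94.0
26.23 [1.7 0.7 6.6] [-0.37  0.36  0.01] 94.1
26.27 [-6.5  0.2  6. ] [-0.08 -0.03  0.02] 94.1
26.32 [ 4.5 -0.9  2.2] [ 0.53 -0.4   0.03] 94.0
26.38 [3.7 0.8 6.8] [-0.38  0.33 -0.06] 93.8
26.43 [-7.   1.6  6.6] [-0.29  0.12  0.03] 94.1
26.48 [ 2.1 -1.2  2.7] [ 0.52 -0.4  -0.03] 94.0
26.52 [ 5.2 -0.1  6.9] [-0.17  0.18 -0.07] 93.8
26.57 [-5.2  2.2  6.1] [-0.35  0.32  0.  ] 94.1
26.62 [-2.1 -0.8  3.7] [ 0.43 -0.41 -0.02] 94.2
26.68 [ 6.2 -0.7  5.4] [ 0.2  -0.02 -0.06] 93.9
26.73 [-2.1  2.   7.1] [-0.49  0.41  0.04] 94.1
26.77 [-5.2 -0.6  4.8] [ 0.16 -0.24 -0.01] 94.3
26.82 [ 6.1 -1.3  3.8] [ 0.38 -0.27 -0.01] 94.0
26.88 [2.3 1.6 7.3] [-0.38  0.32  0.01] 94.0
26.93 [-7.   1.1  5.9] [-0.16 -0.03  0.02] 94.3
26.98 [ 1.9 -1.5  2.8] [ 0.46 -0.39  0.03] 94.2
```

Call:
play_rows(
  deltas=[
    {"dx": 0,"dy": 0,"dz": 0,"wx": 0,"wy": 0.06,"wz": 0},
    {"dx": 0,"dy": 0,"dz": 0,"wx": 0,"wy": 0.12,"wz": 0},
    {"dx": 0,"dy": 0,"dz": 0,"wx": 0,"wy": 0.14,"wz": 0},
    {"dx": 0,"dy": 0,"dz": 0,"wx": 0,"wy": 0.14,"wz": 0},
    {"dx": 0,"dy": 0,"dz": 0,"wx": 0,"wy": 0.12,"wz": 0},
    {"dx": 0,"dy": 0,"dz": 0,"wx": 0,"wy": 0.06,"wz": 0},
    {"dx": 0,"dy": 0,"dz": 0,"wx": 0,"wy": 0.02,"wz": 0},
    {"dx": 0,"dy": 0,"dz": 0,"wx": 0,"wy": 0,"wz": 0},
  ],
)

```text
time: 27.98
tool_pos: [0.475, 0.0494, 0.1369]
eef_rot: [3.109, 0.446, -0.005]
ft_force: [-0.1, 1.1, -3.3]
opening: 0.0447
finger_force: 94.0
```

```bash
sed -i 's/range(14)/range(18)/' avg.py; python3 avg.py
```

```text
t 28.88 T [-0.0284 -0.0143  0.0119] sd [0.345 0.305 0.026] F [ 0.35 -0.06  5.58] p [0.4745 0.0493 0.1374]
```

Call:
play_rows(
  deltas=[
    {"dx": 0,"dy": 0,"dz": 0,"wx": 0,"wy": -0.06,"wz": 0},
    {"dx": 0,"dy": 0,"dz": 0,"wx": 0,"wy": -0.12,"wz": 0},
    {"dx": 0,"dy": 0,"dz": 0,"wx": 0,"wy": -0.14,"wz": 0},
    {"dx": 0,"dy": 0,"dz": 0,"wx": 0,"wy": -0.14,"wz": 0},
    {"dx": 0,"dy": 0,"dz": 0,"wx": 0,"wy": -0.12,"wz": 0},
    {"dx": 0,"dy": 0,"dz": 0,"wx": 0,"wy": -0.06,"wz": 0},
    {"dx": 0,"dy": 0,"dz": 0,"wx": 0,"wy": -0.02,"wz": 0},
    {"dx": 0,"dy": 0,"dz": 0,"wx": 0,"wy": 0,"wz": 0},
  ],
)

```text
time: 29.88
tool_pos: [0.4741, 0.0491, 0.1381]
eef_rot: [-3.109, -0.447, -0.005]
ft_force: [3.5, 1.7, -3.8]
opening: 0.0445
finger_force: 94.4
```

```bash
python3 avg.py
```

```text
t 30.77 T [-0.0199 -0.0631  0.0126] sd [0.326 0.28  0.025] F [0.1  0.12 5.34] p [0.4745 0.0493 0.1374]
```

Call:
play_rows(
  deltas=[
    {"dx": 0,"dy": 0,"dz": 4,"wx": 0,"wy": 0,"wz": 0},
    {"dx": 0,"dy": 0,"dz": 8,"wx": 0,"wy": 0,"wz": 0},
    {"dx": 0,"dy": 0,"dz": 11,"wx": 0,"wy": 0,"wz": 0},
    {"dx": 0,"dy": 0,"dz": 12.5,"wx": 0,"wy": 0,"wz": 0},
    {"dx": 0,"dy": 0,"dz": 13.5,"wx": 0,"wy": 0,"wz": 0},
    {"dx": 0,"dy": 0,"dz": 14.3,"wx": 0,"wy": 0,"wz": 0},
    {"dx": 0,"dy": 0,"dz": 14.8,"wx": 0,"wy": 0,"wz": 0},
    {"dx": 0,"dy": 0,"dz": 15,"wx": 0,"wy": 0,"wz": 0},
  ],
)

```text
time: 31.78
tool_pos: [0.4759, 0.0492, -0.0066]
eef_rot: [3.108, 0.448, 0.005]
ft_force: [-25.4, 0.5, 32.8]
opening: 0.0446
finger_force: 100.7
```

Call:
play_rows(
  deltas=[
    {"dx": 0,"dy": 0,"dz": 0.05,"wx": 0,"wy": 0,"wz": 0},
    {"dx": 0,"dy": 0,"dz": 0.05,"wx": 0,"wy": 0,"wz": 0},
  ],
)

```text
time: 32.02
tool_pos: [0.476, 0.0492, -0.0066]
eef_rot: [3.108, 0.448, 0.006]
ft_force: [-23.5, -0.7, 27.8]
opening: 0.0448
finger_force: 100.1
```

```bash
python3 st.py
```

```text
32.02 p [ 0.476   0.0492 -0.0066] F_tool [-22.61  -5.86 -27.89] T_tool [ 1.904 -6.481  0.142] open 0.0448 v 0.01
```

The jar met something 5 mm early, so it may have shifted in the grip. I'll raise it and measure.

Call:
play_rows(
  deltas=[
    {"dx": 0,"dy": 0,"dz": -2,"wx": 0,"wy": 0,"wz": 0},
    {"dx": 0,"dy": 0,"dz": -5,"wx": 0,"wy": 0,"wz": 0},
    {"dx": 0,"dy": 0,"dz": -5,"wx": 0,"wy": 0,"wz": 0},
  ],
)

```text
time: 32.4
tool_pos: [0.4769, 0.0502, 0.0402]
eef_rot: [-3.108, -0.447, -0.011]
ft_force: [4.4, 0.5, -7.7]
opening: 0.0446
finger_force: 93.9
```

```bash
python3 st.py; python3 - <<'E'
from h import *
s=ctrl.read_state(); t=s["tool_pos"]
P=[]
for k in range(2):
    p,W=cloud("side"); 
    d=W-t; x=d@RX; y=d@RY
    m=(abs(y)<.035)&(abs(x)<.09)&(W[:,:,2]>.055)&(W[:,:,2]<.14)
    A=np.c_[x[m],y[m],W[m][:,2]]; P.append(A)
A=np.vstack(P)
b=A[(abs(A[:,0])>.014)]
print("x ends",np.percentile(b[:,0],[.5,1,99,99.5]))
for lo in np.arange(-.06,.06,.01):
    q=A[(A[:,0]>lo)&(A[:,0]<lo+.01)]
    if len(q)>8: print(round(lo+.005,3),len(q),"z",np.percentile(q[:,2],[3,50,97]).round(4))
cv2.imwrite("pics/h.png",cv2.resize(p[150:290,250:420],None,fx=4,fy=4,interpolation=cv2.INTER_CUBIC)[:,:,::-1])
E
```

```text
32.4 p [0.4769 0.0502 0.0402] F_tool [4.29 0.72 7.75] T_tool [-0.323  0.365  0.012] open 0.0446 v 0.071
x ends [-0.04363966 -0.04316558  0.05751075  0.0580914 ]
-0.045 55 z [0.0735 0.1071 0.1181]
-0.035 160 z [0.0736 0.1043 0.1184]
-0.025 160 z [0.0736 0.1047 0.1192]
-0.015 112 z [0.0749 0.0982 0.118 ]
-0.005 87 z [0.0793 0.1011 0.1317]
0.005 92 z [0.0803 0.1012 0.1313]
0.015 154 z [0.08   0.1075 0.1218]
0.025 149 z [0.0798 0.1078 0.1215]
0.035 145 z [0.0819 0.1079 0.1216]
0.045 148 z [0.0831 0.1086 0.1228]
0.055 120 z [0.0849 0.1061 0.1225]
```

View pics/h.png

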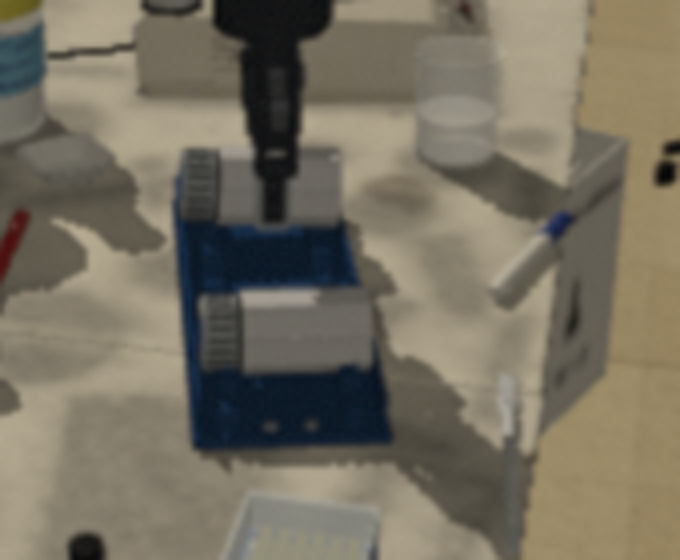

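The crop shows the jar sitting off-centre towards the lid in the grip, about 7 mm, and slightly lid-up. The same shakes never moved the first jar, so hard internal knocks fit. I'll re-measure at rest before correcting it.

```bash
cat > meas.py <<'E'
from h import *
A=[]
for k in range(3):
    p,W=cloud("side"); s=ctrl.read_state(); t=s["tool_pos"]; d=W-ORG; x=d@RX; y=(W-t)@RY
    m=(abs(y)<.035)&(abs(x)<.15)&(W[:,:,2]>t[2]+.035)&(W[:,:,2]<t[2]+.095); A.append(np.c_[x[m],y[m],W[m][:,2]])
A=np.vstack(A); tx=(t-ORG)@RX; b=A[abs(A[:,0]-tx)>.016]
e=np.percentile(b[:,0],[.7,99.3]); print("jar x ends in rack frame",e,"mid",e.mean(),"tool x,y",tx,(t-ORG)@RY)
f=[]
for lo in np.arange(e[0]+.005,e[1]-.03,.006):
    q=b[(b[:,0]>lo)&(b[:,0]<lo+.006)]
    if len(q)>15: f.append((lo+.003,*np.percentile(q[:,2],[4,96])))
f=np.array(f); print("pitch from top/bottom edges",np.polyfit(f[:,0],f[:,2],1)[0],np.polyfit(f[:,0],f[:,1],1)[0],"z",f[:,1:].mean(0),"tool z",t[2])
E
python3 meas.py; python3 st.py
```

```text
jar x ends in rack frame [-0.04085543  0.05912229] mid 0.00913343040452429 tool x,y 6.041078332441839e-05 -0.00020212695790821942
pitch from top/bottom edges 0.04104635823604845 0.0026484156117374483 z [0.07557448 0.11603865] tool z 0.03532111525251883
32.65 p [0.4736 0.049  0.0353] F_tool [ 1.26 -2.03  3.63] T_tool [ 0.568 -0.506 -0.059] open 0.0445 v 0.045
```

Call:
play_rows(
  deltas=[
    {"dx": -0.4,"dy": 0,"dz": 0,"wx": 0,"wy": -0.035,"wz": 0},
    {"dx": -0.8,"dy": 0,"dz": 0,"wx": 0,"wy": -0.035,"wz": 0},
    {"dx": -0.8,"dy": 0,"dz": 0,"wx": 0,"wy": -0.035,"wz": 0},
    {"dx": -0.8,"dy": 0,"dz": 1.5,"wx": 0,"wy": -0.035,"wz": 0},
    {"dx": -0.8,"dy": 0,"dz": 2.5,"wx": 0,"wy": -0.035,"wz": 0},
    {"dx": -0.8,"dy": 0,"dz": 3.3,"wx": 0,"wy": -0.035,"wz": 0},
  ],
)

```text
time: 33.4
tool_pos: [0.4663, 0.0468, 0.0026]
eef_rot: [3.104, 0.446, -0.056]
ft_force: [-6.0, -2.3, -5.3]
opening: 0.0444
finger_force: 94.4
```

```bash
python3 meas.py; python3 st.py
```

```text
jar x ends in rack frame [-0.04711852  0.05231386] mid 0.002597667821394766 tool x,y -0.007435271290437025 -0.0003251432147900298
pitch from top/bottom edges 0.015452172079414322 -0.01632152145229234 z [0.04267167 0.08325614] tool z 0.003322943554917461
33.55 p [0.4665 0.0468 0.0033] F_tool [-5.28  2.19  6.64] T_tool [-0.424  0.356  0.021] open 0.0446 v 0.137
```

Call:
play_rows(
  deltas=[
    {"dx": -0.1,"dy": 0,"dz": 0.6,"wx": 0,"wy": 0,"wz": 0},
    {"dx": -0.1,"dy": 0,"dz": 1.1,"wx": 0,"wy": 0,"wz": 0},
    {"dx": -0.1,"dy": 0,"dz": 1.4,"wx": 0,"wy": 0,"wz": 0},
    {"dx": -0.1,"dy": 0,"dz": 1.4,"wx": 0,"wy": 0,"wz": 0},
  ],
)

```text
time: 34.05
tool_pos: [0.466, 0.0471, -0.0095]
eef_rot: [3.105, 0.446, -0.052]
ft_force: [-3.2, 0.3, -3.2]
opening: 0.045
finger_force: 95.5
```

```bash
python3 st.py; python3 meas.py
```

```text
34.05 p [ 0.466   0.0471 -0.0095] F_tool [-2.91 -1.19  3.3 ] T_tool [0.435 0.471 0.021] open 0.045 v 0.094
jar x ends in rack frame [-0.052745   0.0582948] mid 0.0027748982094224703 tool x,y -0.007924379305626571 2.6213644234043047e-06
pitch from top/bottom edges 0.032223654641700794 -0.032191452171293565 z [0.03214913 0.07197625] tool z -0.009483428105149586
```

Call:
play_rows(
  deltas=[
    {"dx": 0,"dy": 0,"dz": 0.15,"wx": 0,"wy": 0,"wz": 0},
    {"dx": 0,"dy": 0,"dz": 0.25,"wx": 0,"wy": 0,"wz": 0},
    {"dx": 0,"dy": 0,"dz": 0.25,"wx": 0,"wy": 0,"wz": 0},
  ],
)

```text
time: 34.58
tool_pos: [0.4664, 0.0473, -0.01]
eef_rot: [3.105, 0.447, -0.05]
ft_force: [-5.0, 5.5, 9.4]
opening: 0.0445
finger_force: 97.5
```

```bash
python3 st.py
```

```text
34.58 p [ 0.4664  0.0473 -0.01  ] F_tool [-3.52 -6.64 -9.28] T_tool [ 2.118 -1.31   0.237] open 0.0445 v 0.009
```

Call:
play_rows(
  deltas=[
    {"dx": 0,"dy": 0,"dz": 0,"wx": 0,"wy": 0,"wz": 0},
    {"dx": 0,"dy": 0,"dz": 0,"wx": 0,"wy": 0,"wz": 0},
    {"dx": 0,"dy": 0,"dz": 0,"wx": 0,"wy": 0,"wz": 0},
    {"dx": 0,"dy": 0,"dz": 0,"wx": 0,"wy": 0,"wz": 0},
    {"dx": 0,"dy": 0,"dz": -3,"wx": 0,"wy": 0.035,"wz": 0},
    {"dx": 0,"dy": 0,"dz": -6,"wx": 0,"wy": 0.035,"wz": 0},
    {"dx": 0,"dy": 0,"dz": -9,"wx": 0,"wy": 0.035,"wz": 0},
    {"dx": 0,"dy": 0,"dz": -9,"wx": 0,"wy": 0.035,"wz": 0},
  ],
  fingers=1,
)

```text
time: 35.58
tool_pos: [0.4699, 0.0479, 0.0802]
eef_rot: [-3.109, -0.447, -0.007]
ft_force: [-0.3, -0.4, -0.6]
opening: 0.0855
finger_force: 0.0
```

Call:
play_rows(
  deltas=[
    {"dx": 0.8,"dy": 4,"dz": 0,"wx": 0,"wy": 0,"wz": 0},
    {"dx": 0.8,"dy": 8,"dz": 0,"wx": 0,"wy": 0,"wz": 0},
    {"dx": 0.8,"dy": 10,"dz": 0,"wx": 0,"wy": 0,"wz": 0},
    {"dx": 0.8,"dy": 10,"dz": 0,"wx": 0,"wy": 0,"wz": 0},
    {"dx": 0.8,"dy": 10,"dz": 0,"wx": 0,"wy": 0,"wz": 0},
  ],
)

```text
time: 36.2
tool_pos: [0.5037, -0.046, 0.0768]
eef_rot: [-3.11, -0.446, 0.002]
ft_force: [-0.3, -1.0, 0.7]
opening: 0.0854
finger_force: 0.0
```

```bash
python3 st.py 0.5027 -0.0463 -0.0125; python3 - <<'E'
from h import *
p,W=cloud("side")
for i in(3,2):
    d=W-seat(i); x=d@RX; y=d@RY; z=W[:,:,2]; m=(abs(y)<.012)&(abs(x)<.08)&(z>.055)&(z<.09)
    print(i,"ends",np.percentile(x[m],[1,99]).round(4),"ztop by x",[np.median(z[m&(abs(x-c)<.008)]).round(4) for c in(-.04,-.02,.0,.02)])
E
```

```text
36.2 p [ 0.5037 -0.046   0.0768] F_tool [-0.56  0.86 -0.67] T_tool [-0.014  0.021  0.044] open 0.0854 v 0.012
d cm [-0.1   0.    8.93] w [-0.     0.001  0.   ]
3 ends [-0.0468  0.0518] ztop by x [np.float64(0.0686), np.float64(0.0695), np.float64(0.0695), np.float64(0.0692)]
2 ends [-0.0463  0.0519] ztop by x [np.float64(0.0693), np.float64(0.0695), np.float64(0.069), np.float64(0.069)]
```

Jars 3 and 2 are both seated level. Next is jar 1, with the same grasp and shake.

Call:
play_rows(
  deltas=[
    {"dx": -0.1,"dy": 0,"dz": 3,"wx": 0,"wy": 0,"wz": 0},
    {"dx": -0.1,"dy": 0,"dz": 6,"wx": 0,"wy": 0,"wz": 0},
    {"dx": -0.1,"dy": 0,"dz": 8,"wx": 0,"wy": 0,"wz": 0},
    {"dx": -0.1,"dy": 0,"dz": 8.9,"wx": 0,"wy": 0,"wz": 0},
    {"dx": -0.1,"dy": 0,"dz": 8.9,"wx": 0,"wy": 0,"wz": 0},
  ],
)

```text
time: 36.88
tool_pos: [0.503, -0.0462, -0.0117]
eef_rot: [3.109, 0.448, -0.001]
ft_force: [-0.6, 0.3, 0.2]
opening: 0.0855
finger_force: 0.0
```

Call:
play_rows(
  deltas=[
    {"dx": 0,"dy": 0,"dz": 0,"wx": 0,"wy": 0,"wz": 0},
    {"dx": 0,"dy": 0,"dz": 0,"wx": 0,"wy": 0,"wz": 0},
    {"dx": 0,"dy": 0,"dz": 0,"wx": 0,"wy": 0,"wz": 0},
    {"dx": 0,"dy": 0,"dz": 0,"wx": 0,"wy": 0,"wz": 0},
    {"dx": 0,"dy": 0,"dz": 0,"wx": 0,"wy": 0,"wz": 0},
  ],
  fingers=-1,
  force=80,
)

```text
time: 37.5
tool_pos: [0.5038, -0.0456, -0.0103]
eef_rot: [-3.109, -0.447, -0.003]
ft_force: [-2.1, 4.6, 5.7]
opening: 0.0449
finger_force: 83.0
```

```bash
python3 st.py
```

```text
37.5 p [ 0.5038 -0.0456 -0.0103] F_tool [-0.71 -5.04 -5.69] T_tool [ 1.624 -0.552  0.004] open 0.0449 v 0.002
```

Call:
play_rows(
  deltas=[
    {"dx": 0,"dy": 0,"dz": -2,"wx": 0,"wy": 0,"wz": 0},
    {"dx": 0,"dy": 0,"dz": -5,"wx": 0,"wy": 0,"wz": 0},
    {"dx": 0,"dy": 0,"dz": -9,"wx": 0,"wy": 0,"wz": 0},
    {"dx": 0,"dy": 0,"dz": -13,"wx": 0,"wy": 0,"wz": 0},
    {"dx": 0,"dy": 0,"dz": -15,"wx": 0,"wy": 0,"wz": 0},
    {"dx": 0,"dy": 0,"dz": -15,"wx": 0,"wy": 0,"wz": 0},
    {"dx": 0,"dy": 0,"dz": -15,"wx": 0,"wy": 0,"wz": 0},
  ],
)

```text
time: 38.38
tool_pos: [0.5021, -0.0463, 0.1359]
eef_rot: [-3.109, -0.446, 0.006]
ft_force: [0.6, 0.4, -6.1]
opening: 0.0449
finger_force: 83.2
```

Call:
play_rows(
  deltas=[
    {"dx": 4,"dy": 0,"dz": 0,"wx": 0,"wy": 0,"wz": 0},
  ],
)

```text
time: 38.5
tool_pos: [0.5403, -0.0355, 0.1371]
eef_rot: [-3.109, -0.446, 0.003]
ft_force: [0.1, -0.2, -4.3]
opening: 0.0451
finger_force: 83.4
```

Call:
play_rows(
  deltas=[
    {"dx": -6,"dy": 0,"dz": 0,"wx": 0,"wy": 0,"wz": 0},
  ],
)

```text
time: 38.62
tool_pos: [0.4834, -0.0505, 0.1231]
eef_rot: [3.107, 0.447, -0.048]
ft_force: [-4.1, 0.3, -5.8]
opening: 0.0444
finger_force: 84.0
```

Call:
play_rows(
  deltas=[
    {"dx": 6,"dy": 0,"dz": 0,"wx": 0,"wy": 0,"wz": 0},
  ],
)

```text
time: 38.75
tool_pos: [0.5293, -0.0393, 0.1355]
eef_rot: [-3.11, -0.444, 0.009]
ft_force: [3.0, 1.4, -0.1]
opening: 0.0446
finger_force: 84.2
```

Call:
play_rows(
  deltas=[
    {"dx": -6,"dy": 0,"dz": 0,"wx": 0,"wy": 0,"wz": 0},
  ],
)

```text
time: 38.88
tool_pos: [0.4834, -0.0503, 0.1169]
eef_rot: [3.105, 0.447, -0.067]
ft_force: [-6.2, 0.8, -10.6]
opening: 0.0446
finger_force: 84.0
```

Call:
play_rows(
  deltas=[
    {"dx": 6,"dy": 0,"dz": 0,"wx": 0,"wy": 0,"wz": 0},
  ],
)

```text
time: 39.0
tool_pos: [0.5282, -0.0395, 0.132]
eef_rot: [3.109, 0.444, -0.02]
ft_force: [3.9, 1.4, -0.5]
opening: 0.0446
finger_force: 84.3
```

Call:
play_rows(
  deltas=[
    {"dx": -6,"dy": 0,"dz": 0,"wx": 0,"wy": 0,"wz": 0},
  ],
)

```text
time: 39.12
tool_pos: [0.4835, -0.0504, 0.1168]
eef_rot: [3.105, 0.447, -0.067]
ft_force: [-4.8, -0.1, -10.4]
opening: 0.0447
finger_force: 84.0
```

Call:
play_rows(
  deltas=[
    {"dx": 6,"dy": 0,"dz": 0,"wx": 0,"wy": 0,"wz": 0},
  ],
)

```text
time: 39.25
tool_pos: [0.5284, -0.0395, 0.1324]
eef_rot: [3.109, 0.444, -0.019]
ft_force: [2.9, 1.0, -0.0]
opening: 0.0446
finger_force: 84.3
```

Call:
play_rows(
  deltas=[
    {"dx": -4,"dy": 0,"dz": 0,"wx": 0,"wy": 0,"wz": 0},
    {"dx": -4,"dy": 0,"dz": 0,"wx": 0,"wy": 0,"wz": 0},
    {"dx": -4,"dy": 0,"dz": 0,"wx": 0,"wy": 0,"wz": 0},
  ],
)

```text
time: 39.62
tool_pos: [0.5028, -0.0465, 0.1373]
eef_rot: [3.11, 0.446, -0.002]
ft_force: [-0.2, 0.1, -5.0]
opening: 0.0452
finger_force: 84.3
```

```bash
sed -i 's/range(20)/range(6)/' ser.py; python3 ser.py; python3 st.py;python3 meas.py
```

```text
39.67 [ 0.9 -0.3  4.9] [-0.03  0.03  0.04] 84.3
39.73 [-1.  -0.5  6.3] [0.02 0.06 0.04] 84.3
39.77 [0.1 1.2 5.5] [-0.04 -0.07 -0.01] 84.2
39.83 [0.8 0.2 5.8] [0.02 0.03 0.05] 84.3
39.88 [-0.9 -0.1  5.3] [-0.06  0.01  0.02] 84.2
39.92 [ 1.3 -0.2  6.1] [-0.01 -0.01  0.03] 84.2
39.92 p [ 0.5032 -0.0464  0.1388] F_tool [ 1.33 -0.16  6.05] T_tool [-0.005 -0.011  0.03 ] open 0.0447 v 0.017
jar x ends in rack frame [-0.0470245   0.05184555] mid 0.0024105253407074832 tool x,y 0.0016256181300993496 -0.10013732696647985
pitch from top/bottom edges 0.0011907533281274958 -0.033748059754835656 z [0.17840677 0.21939537] tool z 0.13862442989912388
```

Jar 1 repeats jar 3's clean pattern, with no slip and no ringing, so jar 2 (middle seat) is the rattler. I'll lay jar 1 back.

Call:
play_rows(
  deltas=[
    {"dx": 0,"dy": 0,"dz": 4,"wx": 0,"wy": 0,"wz": 0},
    {"dx": 0,"dy": 0,"dz": 8,"wx": 0,"wy": 0,"wz": 0},
    {"dx": 0,"dy": 0,"dz": 11,"wx": 0,"wy": 0,"wz": 0},
    {"dx": 0,"dy": 0,"dz": 12.5,"wx": 0,"wy": 0,"wz": 0},
    {"dx": 0,"dy": 0,"dz": 13.5,"wx": 0,"wy": 0,"wz": 0},
    {"dx": 0,"dy": 0,"dz": 14.3,"wx": 0,"wy": 0,"wz": 0},
    {"dx": 0,"dy": 0,"dz": 14.8,"wx": 0,"wy": 0,"wz": 0},
    {"dx": 0,"dy": 0,"dz": 15,"wx": 0,"wy": 0,"wz": 0},
  ],
)

```text
time: 41.08
tool_pos: [0.5037, -0.0464, -0.0097]
eef_rot: [3.109, 0.447, 0.002]
ft_force: [-9.8, 4.1, 11.6]
opening: 0.045
finger_force: 86.6
```

Call:
play_rows(
  deltas=[
    {"dx": 0,"dy": 0,"dz": 0.1,"wx": 0,"wy": 0,"wz": 0},
    {"dx": 0,"dy": 0,"dz": 0.1,"wx": 0,"wy": 0,"wz": 0},
  ],
)

```text
time: 41.32
tool_pos: [0.5037, -0.0464, -0.0097]
eef_rot: [3.109, 0.447, 0.002]
ft_force: [-9.1, 3.5, 8.7]
opening: 0.0447
finger_force: 86.3
```

```bash
python3 st.py
```

```text
41.33 p [ 0.5037 -0.0464 -0.0097] F_tool [-7.73 -5.91 -8.76] T_tool [ 1.828 -2.587  0.042] open 0.0447 v 0.001
```

Call:
play_rows(
  deltas=[
    {"dx": 0,"dy": 0,"dz": 0,"wx": 0,"wy": 0,"wz": 0},
    {"dx": 0,"dy": 0,"dz": 0,"wx": 0,"wy": 0,"wz": 0},
    {"dx": 0,"dy": 0,"dz": 0,"wx": 0,"wy": 0,"wz": 0},
    {"dx": 0,"dy": 0,"dz": 0,"wx": 0,"wy": 0,"wz": 0},
    {"dx": 0,"dy": 0,"dz": -3,"wx": 0,"wy": 0,"wz": 0},
    {"dx": 0,"dy": 0,"dz": -6,"wx": 0,"wy": 0,"wz": 0},
    {"dx": 0,"dy": 0,"dz": -9,"wx": 0,"wy": 0,"wz": 0},
    {"dx": 0,"dy": 0,"dz": -9,"wx": 0,"wy": 0,"wz": 0},
  ],
  fingers=1,
)

```text
time: 42.32
tool_pos: [0.5049, -0.0464, 0.0804]
eef_rot: [3.109, 0.447, 0.008]
ft_force: [0.6, 0.3, -0.8]
opening: 0.0855
finger_force: 0.0
```

Call:
play_rows(
  deltas=[
    {"dx": 0,"dy": -4,"dz": 0,"wx": 0,"wy": 0,"wz": 0},
    {"dx": 0,"dy": -8,"dz": 0,"wx": 0,"wy": 0,"wz": 0},
    {"dx": 0,"dy": -10,"dz": 0,"wx": 0,"wy": 0,"wz": 0},
    {"dx": 0,"dy": -10,"dz": 0,"wx": 0,"wy": 0,"wz": 0},
    {"dx": 0,"dy": -10,"dz": 0,"wx": 0,"wy": 0,"wz": 0},
  ],
)

```text
time: 42.95
tool_pos: [0.4749, 0.0491, 0.0769]
eef_rot: [3.109, 0.447, -0.001]
ft_force: [0.2, -0.2, 0.4]
opening: 0.0855
finger_force: 0.0
```

```bash
python3 st.py 0.4746 0.0496 -0.0125; python3 - <<'E'
from h import *
p,W=cloud("top")
for i in(3,2,1):
    d=W-seat(i); x=d@RX; y=d@RY; z=W[:,:,2]; m=(abs(y)<.012)&(abs(x)<.08)&(z>.055)&(z<.09)
    print(i,"ends",np.percentile(x[m],[1,99]).round(4) if m.any() else None,"ztop by x",[np.median(z[m&(abs(x-c)<.008)]).round(4) for c in(-.04,-.02,.0,.02,.04)])
E
```

```text
42.95 p [0.4749 0.0491 0.0769] F_tool [ 0.11  0.2  -0.4 ] T_tool [-0.036  0.008  0.013] open 0.0855 v 0.012
d cm [-0.01 -0.06  8.94] w [0.    0.001 0.   ]
3 ends [-0.0502 -0.0336] ztop by x [np.float64(0.0691), np.float64(nan), np.float64(nan), np.float64(nan), np.float64(nan)]
2 ends [-0.0493 -0.0137] ztop by x [np.float64(0.0695), np.float64(0.0693), np.float64(nan), np.float64(nan), np.float64(nan)]
1 ends [-0.0498  0.0142] ztop by x [np.float64(0.0694), np.float64(0.0693), np.float64(0.069), np.float64(0.0704), np.float64(nan)]
  return _methods._mean(a, axis=axis, dtype=dtype,
  ret = ret.dtype.type(ret / rcount)
```

All the jars are seated level. I'll grip the rattler.

Call:
play_rows(
  deltas=[
    {"dx": 0,"dy": 0,"dz": 3,"wx": 0,"wy": 0,"wz": 0},
    {"dx": 0,"dy": 0,"dz": 6,"wx": 0,"wy": 0,"wz": 0},
    {"dx": 0,"dy": 0,"dz": 8,"wx": 0,"wy": 0,"wz": 0},
    {"dx": 0,"dy": -0.05,"dz": 8.9,"wx": 0,"wy": 0,"wz": 0},
    {"dx": 0,"dy": -0.05,"dz": 8.9,"wx": 0,"wy": 0,"wz": 0},
  ],
)

```text
time: 43.62
tool_pos: [0.4748, 0.0494, -0.0118]
eef_rot: [3.109, 0.445, -0.001]
ft_force: [-0.5, 0.8, -0.4]
opening: 0.0855
finger_force: 0.0
```

Call:
play_rows(
  deltas=[
    {"dx": 0,"dy": 0,"dz": 0,"wx": 0,"wy": 0,"wz": 0},
    {"dx": 0,"dy": 0,"dz": 0,"wx": 0,"wy": 0,"wz": 0},
    {"dx": 0,"dy": 0,"dz": 0,"wx": 0,"wy": 0,"wz": 0},
    {"dx": 0,"dy": 0,"dz": 0,"wx": 0,"wy": 0,"wz": 0},
    {"dx": 0,"dy": 0,"dz": 0,"wx": 0,"wy": 0,"wz": 0},
  ],
  fingers=-1,
  force=80,
)

```text
time: 44.25
tool_pos: [0.4756, 0.0504, -0.0104]
eef_rot: [-3.109, -0.447, -0.003]
ft_force: [-1.6, 1.4, 6.2]
opening: 0.0449
finger_force: 83.0
```

```bash
python3 st.py
```

```text
44.25 p [ 0.4756  0.0504 -0.0104] F_tool [-1.18 -1.79 -6.22] T_tool [ 0.718 -0.413  0.037] open 0.0449 v 0.002
```

Call:
play_rows(
  deltas=[
    {"dx": 0,"dy": 0,"dz": -2,"wx": 0,"wy": 0,"wz": 0},
    {"dx": 0,"dy": 0,"dz": -5,"wx": 0,"wy": 0,"wz": 0},
    {"dx": 0,"dy": 0,"dz": -8,"wx": 0,"wy": 0,"wz": 0},
    {"dx": 0,"dy": 0,"dz": -11,"wx": 0,"wy": 0,"wz": 0},
    {"dx": 0.5,"dy": 0,"dz": -14,"wx": 0,"wy": 0,"wz": 0},
    {"dx": 1.5,"dy": 0,"dz": -15.5,"wx": 0,"wy": 0,"wz": 0},
    {"dx": 3,"dy": 0,"dz": -15.5,"wx": 0,"wy": 0,"wz": 0},
    {"dx": 4.2,"dy": 0,"dz": -15.5,"wx": 0,"wy": 0,"wz": 0},
  ],
)

```text
time: 45.25
tool_pos: [0.5148, 0.0619, 0.1416]
eef_rot: [-3.11, -0.446, 0.005]
ft_force: [-0.0, 0.3, -6.4]
opening: 0.0443
finger_force: 83.1
```

Call:
play_rows(
  deltas=[
    {"dx": 0.9,"dy": 0,"dz": 0,"wx": 0,"wy": 0,"wz": 0},
    {"dx": 1.5,"dy": 0,"dz": 0,"wx": 0,"wy": 0,"wz": 0},
    {"dx": 1.7,"dy": 0,"dz": 0,"wx": 0,"wy": 0,"wz": 0},
    {"dx": 1.7,"dy": 0,"dz": 0,"wx": 0,"wy": 0,"wz": 0},
    {"dx": 1.7,"dy": 0,"dz": 0,"wx": 0,"wy": 0,"wz": 0},
    {"dx": 1.7,"dy": 0,"dz": 0,"wx": 0,"wy": 0,"wz": 0},
    {"dx": 1.7,"dy": 0,"dz": 0,"wx": 0,"wy": 0,"wz": 0},
    {"dx": 1.7,"dy": 0,"dz": 0,"wx": 0,"wy": 0,"wz": 0},
  ],
)

```text
time: 46.25
tool_pos: [0.5315, 0.0665, 0.1435]
eef_rot: [3.11, 0.447, 0.0]
ft_force: [-0.3, 0.8, -5.3]
opening: 0.0444
finger_force: 83.1
```

```bash
python3 ser.py; python3 meas.py; python3 - <<'E'
from h import *
p=ctrl.get_image("side")[0]; cv2.imwrite("pics/fin.png",cv2.resize(p[60:280,180:420],None,fx=2.5,fy=2.5,interpolation=cv2.INTER_CUBIC)[:,:,::-1])
print(ctrl.read_state()["tool_pos"])
E
```

```text
46.3 [-0.3  0.7  4.9] [-0.05  0.04 -0.03] 83.1
46.35 [0.3 0.4 4.8] [ 0.04  0.04 -0.05] 83.1
46.4 [0.  0.1 5. ] [-0.01 -0.06  0.01] 83.1
46.45 [ 1.  -1.2  4.5] [-0.04 -0.04 -0.07] 83.1
46.5 [-0.6 -0.1  6. ] [0.02 0.06 0.03] 83.1
46.55 [-0.1  0.2  5.7] [ 0.03  0.03 -0.07] 83.1
jar x ends in rack frame [0.01224396 0.11089353] mid 0.06156874738628665 tool x,y 0.060535560633542186 0.00030953013376419604
pitch from top/bottom edges -0.005358547662828693 0.2564965562310987 z [0.18678784 0.22376702] tool z 0.14339444335865997
[0.53150943 0.06654675 0.14340131]
```

View pics/fin.png

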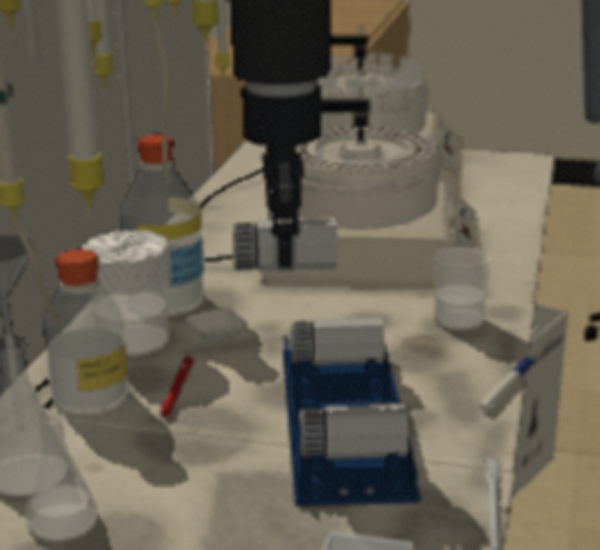

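The picture shows the jar held level at about (285,245), its centre about 0.20 m up and over the rack's far edge. The other two jars are seated and the force readings are quiet, so I'm handing in.

```bash
python3 -c "
from cell import ctrl
print(ctrl.job_done())"
```

```text
the job is handed in; nothing more can be done
None
```

The rattling jar was the one in the middle seat; I handed in holding it still and level about 20 cm above the bench over the rack's far edge, short of the columns, with the two silent jars back in their seats (about 46.6 s used). On the first try I closed the gripper on top of the left-hand jar, because the reported tool height is about 38 mm too low; that jar did not move.

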